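# Turn the pies out of their loose-bottomed tins and wind the timer

## Task

Turn every pie out of its loose-bottomed tin (a tin may be empty): stand the tin on the push-out stand, slide the handle right over to push the base up through and clear of the ring, let go, then lift the pie on its base from above and stand it on the chopping board. When all the pies are on the board, wind the kitchen timer's key clockwise to its stop. Leave all the empty rings standing on the cork trivet, the stand empty with its handle slid back home, and the spice jar, lemon and glass near by where they are.

Things in the scene. Friction and masses are not known exactly. Their poses are not given: they have to be found in the camera images.
- stand: push-out stand, fixed to the worktop: a square aluminium table 124 x 124 mm, its top 54 mm above the worktop, with a round hole of 46 mm in the middle; origin on the worktop under the middle of the hole; +z up, the handle slide lies along its -x side (towards the robot), its y axis runs along the slide
- stand_seat (a point): the middle of the stand's hole, at the height of the table top (54 mm above the worktop). Round the hole stands a low flared collar, 5 mm high, inside diameter 72 mm at the foot: a ring stands inside it on the table top, so whatever holds the ring must stay above 5 mm over the table top. In the hole is a steel lifting disc of 36 mm diameter, 1 mm below the table top when down
- handle (a joint): travel of the black slide handle along the stand's +y axis: 0 = home, lifting disc down; 0.075 = far end, lifting disc 46.5 mm higher (0.62 m per m of travel), which brings the underside of a pie's base 45 mm above the table top. Stiff (about 5 N); stays where it is left
- handle_grip (a point): the grip point of the slide handle, an upright black bar 14 mm wide along the slide, 20 mm deep (across it) and 46 mm tall; this point is 16 mm below its top, 64 mm above the worktop, 95 mm in front (-x) of the hole's middle; axes as the stand's
- timer: round white wind-up kitchen timer, 74 mm in diameter, 42 mm high, fixed to the worktop; origin at its foot on the axis, +z up
- key (a joint): how far the timer's key is wound, rad: 0 = run down, grows clockwise seen from above, stops at 4.4 (fully wound). Its spring and ratchet drag take up to 0.12 N m to turn; it stays where it is left
- key_grip (a point): centre of the wing of the key on top of the timer, on its axis, 66 mm above the worktop: a flat upright steel wing 42 mm long along this point's x axis, 9 mm thick along its y axis, 26 mm tall; the wing's lower edge is 11 mm above the timer's top
- trivet: thick round cork pot stand, 290 mm in diameter, 22 mm high, fixed; origin at its middle on the worktop
- board: wooden chopping board, fixed, 200 mm along its x axis, 270 mm along its y axis, 22 mm thick; origin at its middle on the worktop
- spice_jar_mid (a point): bystander: a spice jar, 45 mm across, 100 mm high; its centre, 50 mm up
- lemon_mid (a point): bystander: a lemon 83 x 58 x 58 mm; its centre
- glass_mid (a point): bystander: an empty glass tumbler, 81 mm across, 93 mm high; its centre
- ring_a_mid (a point): the steel ring of small loose-bottomed tin a (all three rings are always there; those without a pie are empty from the start): outside diameter 66 mm, inside 58 mm, 40 mm high, with an inward lip 2.5 mm thick round its foot that leaves a 44 mm opening; this point is on its axis, 20 mm above its foot; z up
- pie_a_mid (a point): the pie of tin a on its loose base (None = that tin is empty; two or all three hold one), one rigid piece of 130 g: base disc 54 mm across, 3 mm thick; straight-sided round pie 50 mm across; 35.5 mm high in all. Point on its axis, 18 mm above the base's underside; z up. At first the base lies on its ring's lip, the pie's top 2 mm below the rim, too deep and close to the wall to be gripped
- ring_b_mid (a point): the steel ring of small loose-bottomed tin b (all three rings are always there; those without a pie are empty from the start): outside diameter 66 mm, inside 58 mm, 40 mm high, with an inward lip 2.5 mm thick round its foot that leaves a 44 mm opening; this point is on its axis, 20 mm above its foot; z up
- pie_b_mid (a point): the pie of tin b on its loose base (None = that tin is empty; two or all three hold one), one rigid piece of 130 g: base disc 54 mm across, 3 mm thick; straight-sided round pie 50 mm across; 35.5 mm high in all. Point on its axis, 18 mm above the base's underside; z up. At first the base lies on its ring's lip, the pie's top 2 mm below the rim, too deep and close to the wall to be gripped
- ring_c_mid (a point): the steel ring of small loose-bottomed tin c (all three rings are always there; those without a pie are empty from the start): outside diameter 66 mm, inside 58 mm, 40 mm high, with an inward lip 2.5 mm thick round its foot that leaves a 44 mm opening; this point is on its axis, 20 mm above its foot; z up
- pie_c_mid (a point): the pie of tin c on its loose base (None = that tin is empty; two or all three hold one), one rigid piece of 130 g: base disc 54 mm across, 3 mm thick; straight-sided round pie 50 mm across; 35.5 mm high in all. Point on its axis, 18 mm above the base's underside; z up. At first the base lies on its ring's lip, the pie's top 2 mm below the rim, too deep and close to the wall to be gripped
Things that resemble listed ones, but are neither listed nor needed, are in the scene too. What is shaped like the part that bears ring_b_mid but green is not meant.

How it is judged:
By the outcome, as a careful person would: the job done as asked, in the order asked, and still so for the second after the job is handed in, with the robot touching nothing.
Of pie_a, pie_b, pie_c only 2 to 3 are there at a start; the rules pass over those that are not, and their reading is None.
At some moment in a run one of ring_a, ring_b, ring_c may be knocked a few centimetres aside while the robot is not near it.
Once in a run the grip may slacken for a moment while it holds something.
It also fails if it takes over 210 s, if anything falls off the work surface, if the arm or the gripper's body presses on something with over 40 N, if the wrist force passes 120 N, or if a joint passes its speed limit or range.

## Robot

A 6-joint arm with a two-finger parallel gripper is mounted at the origin on a cart in front of the work surface, level with it; the furniture and walls round the work are solid. World frame = base frame: x ahead of the robot, y to its left, z up, the work surface at z = 0. Lengths are in m, angles in rad, forces in N, time in s.
With the tool pointing down it reaches from about 0.4 to 0.925 m from the base axis. Payload 12.5 kg.
Tool frame: the origin (TCP) lies at the very end of the fingers, on their centre line; the grasp point (between the pads) lies 19 mm behind it; z points along the fingers, y is the line along which they close (so a half turn about z gives the same grasp; the last joint's range is limited). The gripper opens to 95 mm and grips with 3 to 60 N. Pads are 20 mm wide; open, the fingers measure 119 mm over their backs; the gripper's body (75 mm by 180 mm) begins 59 mm behind the grasp point.
Start: joints at [-1.431, 0.491, 1.559, -0, 1.092, -0.106], TCP at [0.152, -0.606, 0.187] pointing down, gripper open.
Joint ranges: [-3.1, 3.1], [-0.84, 2.19], [0.05, 2.79], [-1.13, 4.28], [0.06, 2.93], [-2.69, 2.69]. Speed limits (rad/s): [2.22, 2.22, 2.79, 3.14, 3.14, 3.14].

## Interface

Orientations are given as a unit quaternion [w, x, y, z].
In Python, from plant import get_state, vision, finish_job gives the robot as it stands.
- The arm moves only by the tool drive_tool, never from a script. Its arguments are lists of equal length, an entry for each row: "dp": the shift along the world's x, y, z in cm, a list of three; "turn": the turn about the world's z in rad; "fingers": the opening, from 0 (shut) to 1 (fully open). In form: {"dp": [[tx, ty, tz], ...], "turn": [turn, ...], "fingers": [fingers, ...]}. A call has 1 to 10 rows; each row is the pose to reach, as a shift and turn from the pose commanded when the call began; what a row does not reach only later rows make up. A row lasts 1/10 s, in which the tool goes at most 50 mm and 8.59 degrees, less where a joint would pass 70% of its speed; a pose out of reach is approached as far as the arm can. A call with a gripper value outside its range is refused whole. The fingers move at their own pace and stop on an object; "newtons" is the grip in N (left out, the last holds). Time passes only in rows, so rows that repeat a pose let the fingers close. It gives the time, the measured TCP pose, the force, the opening and the grip force at its end, in the units of the state.
- get_state(): the state, without advancing time (a new reading comes with each control period).
- vision.camera(name): name is "side" or "top" or "wrist"; returns the picture (420x560x3 uint8, red, green, blue); there is no depth.
- vision.camera_model(name): a dict with "K" (3x3 intrinsics, pixels), "T" (4x4, takes a point from camera to world coordinates). Camera axes: x right, y up, looking along -z (the intrinsics and any distortion apply to the point x, -y, -z); pixel columns grow to the right and rows downward; lengths in m; the calibration is good to about 2 mm. A picture is of the moment at which its call begins: read the wrist's pose just before it. camera_model takes no time and is no camera call; for the wrist camera it gives the pose at the moment of the call.
- finish_job(): hands the job in; it is judged then, once.
The state is a dict: "time": time; "q": joint angles; "joint_velocities": joint speeds; "joint_efforts": joint torques, N m; "eef_pos": TCP position; "ee_rot": TCP orientation; "contact_force": force on the tool from outside, world axes, zero at the start; "torque": the same for the moment, N m; "finger_gap": opening from 0.0 (shut) to 1.0 (fully open); "gripper_force": force on a finger pad.
Only numpy, scipy, OpenCV 4.12 (cv2) and the standard library are available. Lean on these libraries where they do the work, as an engineer would, in place of code of your own. Each camera call takes 0.05 s, during which the arm holds its last target. There are 200 camera calls.

## Working session

There is one attempt and no reset: what is moved stays moved. The work goes in short steps, Python scripts to look and compute and a tool call to move; the robot and the scene stay as the last step left them, time stands still between calls to the robot, and variables do not carry over. Pictures are saved under pics/ and viewed, at most 14 in all, crops included, and the job is handed in when it is done.

Besides the shell and the picture viewer there is one more tool, called by a JSON object that holds its "name" and its "arguments", one argument or row to a line. drive_tool: Moves the arm, as the interface text tells. Its arguments: {"type":"object","properties":{"dp":{"type":"array"},"turn":{"type":"array"},"fingers":{"type":"array"},"newtons":{"type":"number"}},"required":["dp","turn","fingers"]}

```bash
ls; mkdir -p pics
python3 - <<'E'
from plant import get_state, vision
import cv2, numpy as np
s=get_state(); print(s)
for n in ["top","side"]:
    im=vision.camera(n); cv2.imwrite(f"pics/{n}0.png",cv2.cvtColor(im,cv2.COLOR_RGB2BGR))
    m=vision.camera_model(n); print(n,m)
E
```

```text
pics
{'time': 0.0, 'q': array([-1.43055076e+00,  4.91558687e-01,  1.55946669e+00, -4.67573922e-05,
        1.09171257e+00, -1.05603301e-01]), 'joint_velocities': array([-1.31891482e-03,  6.64610643e-05,  2.77585706e-04, -9.49103763e-05,
       -1.32105519e-03, -8.20778304e-04]), 'joint_efforts': array([-6.21535200e-04, -6.12642717e+01, -2.58184147e+01,  6.93274965e-02,
        4.82105208e-02, -1.26317859e-04]), 'eef_pos': array([ 0.15207965, -0.60591728,  0.18635638]), 'ee_rot': array([-5.72201654e-04,  9.92452815e-01,  1.22625781e-01, -3.06557765e-05]), 'contact_force': array([-0.94703236, -0.01138853, -0.37460631]), 'torque': array([-0.01018825, -0.00354769, -0.02586715]), 'gripper_force': 0.0, 'finger_gap': 0.9995186312644894}
top {'K': array([[431.83710829,   0.        , 283.14439081],
       [  0.        , 431.83710829, 206.39308442],
       [  0.        ,   0.        ,   1.        ]]), 'T': array([[-0.00833301,  0.99774456, -0.06660601,  0.46581884],
       [-0.99996128, -0.00812602,  0.00337805, -0.06771682],
       [ 0.00282919,  0.06663158,  0.99777364,  1.41125343],
       [ 0.        ,  0.        ,  0.        ,  1.        ]])}
side {'K': array([[419.88373408,   0.        , 279.73256942],
       [  0.        , 419.88373408, 206.54769655],
       [  0.        ,   0.        ,   1.        ]]), 'T': array([[ 0.92215528,  0.13848094, -0.36118233, -0.03350872],
       [-0.38679025,  0.34166818, -0.85653731, -1.42665027],
       [ 0.00479042,  0.9295622 ,  0.36863419,  0.66394296],
       [ 0.        ,  0.        ,  0.        ,  1.        ]])}
```

View pics/top0.png

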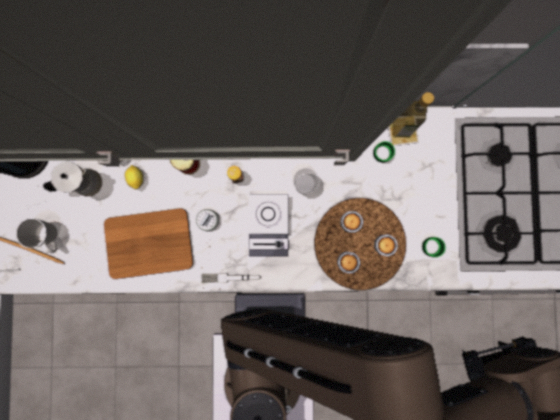

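View pics/side0.png

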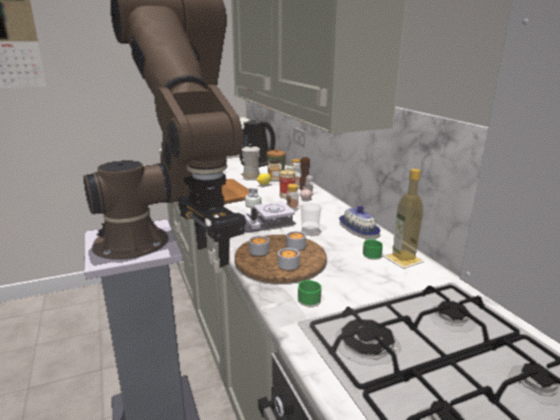

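The top view shows three rings on the trivet (352,221), (387,245) and (348,262), all with orange tops. It also shows the stand (268,214) with its handle slot (268,245), the timer (207,220), the board (148,244), two green decoys, and the glass (307,182). A wall cupboard hangs over the back.

```bash
cat > h.py <<'E'
from plant import get_state, vision, finish_job
import cv2, numpy as np
def shot(n):
    m=vision.camera_model(n); im=vision.camera(n); return im,m
def ray(m,u,v):
    K,T=m["K"],m["T"]; d=np.linalg.inv(K)@[u,v,1]; d=T[:3,:3]@[d[0],-d[1],-d[2]]; return T[:3,3],d
def onz(m,u,v,z):
    o,d=ray(m,u,v); return o+d*(z-o[2])/d[2]
def proj(m,p):
    T=m["T"]; c=T[:3,:3].T@(np.array(p)-T[:3,3]); q=m["K"]@[c[0],-c[1],-c[2]]; return q[:2]/q[2]
def save(name,im,s=1):
    cv2.imwrite("pics/"+name,cv2.cvtColor(cv2.resize(im,None,fx=s,fy=s,interpolation=cv2.INTER_CUBIC),cv2.COLOR_RGB2BGR))
def blobs(mask,amin=10):
    n,l,st,c=cv2.connectedComponentsWithStats(mask.astype(np.uint8))
    return [(c[i],st[i]) for i in range(1,n) if st[i][4]>=amin]
def orange(im):
    h=cv2.cvtColor(im,cv2.COLOR_RGB2HSV); return (h[...,0]>10)&(h[...,0]<22)&(h[...,1]>150)&(h[...,2]>170)
E
python3 - <<'E'
from h import *
im=cv2.cvtColor(cv2.imread("pics/top0.png"),cv2.COLOR_BGR2RGB); m=vision.camera_model("top")
for c,s in blobs(orange(im),8): print(c,s,onz(m,*c,.058))
for n,u,v,z in [("stand",268.5,214,.055),("handle home?",255,244,.08),("h2",280,244,.08),("timer",207,220,.066),("board",148,244,.022),("trivet",360,243,.022),("glass",307,182,.05),("cup",340,157,.5)]: print(n,onz(m,u,v,z))
save("crop1.png",im[165:295,100:300],4)
E
```

```text
[427.6         97.47272727] [423  94  10   8  55] [ 0.90143997 -0.53710451  0.058     ]
[237.32142857 171.03571429] [233 167   8  12  28] [0.66920149 0.07142904 0.058     ]
[353.79746835 221.25316456] [348 215  11  13  79] [ 0.50766306 -0.2933971   0.058     ]
[169.87583893 226.2147651 ] [148 220  39  13 298] [0.4968872  0.28260247 0.058     ]
[144.75  227.625] [142 226   5   4   8] [0.49312949 0.36108505 0.058     ]
[116.80530973 234.46902655] [106 229  25  13 226] [0.47249248 0.44801746 0.058     ]
[142.78571429 233.17857143] [140 230   8   7  28] [0.47584184 0.36699209 0.058     ]
[388.02352941 244.74117647] [381 239  12  13  85] [ 0.43341139 -0.3989651   0.058     ]
[349.71084337 262.51807229] [343 256  12  13  83] [ 0.37925167 -0.27818873  0.058     ]
stand [ 0.53276393 -0.02607307  0.055     ]
handle home? [0.43963787 0.01517574 0.08      ]
h2 [ 0.43899368 -0.06160073  0.08      ]
timer [0.51508661 0.16519149 0.066     ]
board [0.441372   0.36141182 0.022     ]
trivet [ 0.43886812 -0.31796334  0.022     ]
glass [ 0.63361058 -0.14863303  0.05      ]
cup [ 0.63119737 -0.19289219  0.5       ]
```

View pics/crop1.png

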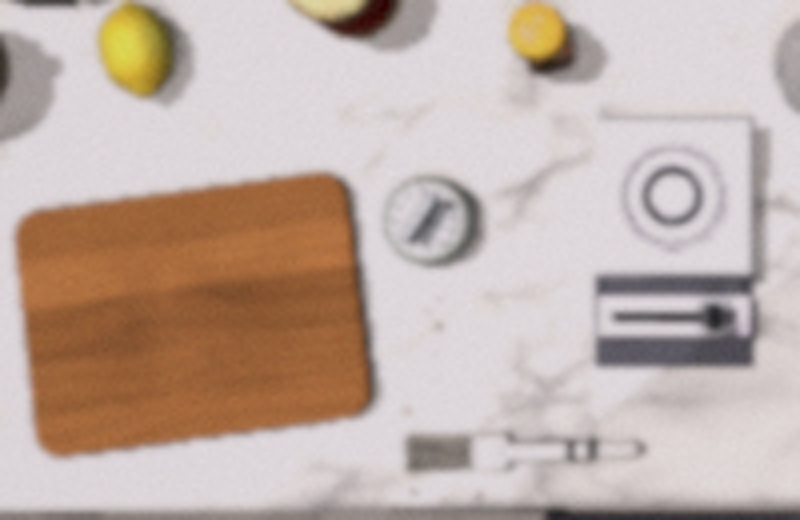

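The crop shows the handle at crop (718,318), at the -y end of the slot, so it is home, and the stand is square to the world axes. The key wing lies diagonally on the timer at about 50° in the image. Next I move over the trivet for a wrist view.

{"name": "drive_tool", "arguments": {
  "dp": [
    [4,4,4],
    [8,8,8],
    [12,12,12],
    [16,16,14],
    [19,20,14],
    [22,24,14],
    [25,28,14],
    [25,28,14],
    [25,28,14],
    [25,28,14]
  ],
  "turn": [-0.1,-0.246,-0.246,-0.246,-0.246,-0.246,-0.246,-0.246,-0.246,-0.246],
  "fingers": [1,1,1,1,1,1,1,1,1,1]
}}

```text
time: 1.1
eef_pos: [0.4029, -0.325, 0.3271]
ee_rot: [0.0, 1.0, 0.001, 0.0]
contact_force: [-0.0, 0.2, -0.1]
finger_gap: 0.998
gripper_force: 0.0
```

Run:
```python
from h import *
s=get_state(); print(s['time'],s['eef_pos'],s['ee_rot'],s['q'])
im,m=shot("wrist"); save("w1.png",im); print(m)
for c,st in blobs(orange(im),100): print(c,st,onz(m,*c,.060))
```

```text
1.1 [ 0.40290969 -0.3250174   0.32705197] [1.12974683e-04 9.99999013e-01 1.40016347e-03 1.79459414e-05] [-8.06372063e-01  2.15998880e-01  1.60428996e+00 -1.34382094e-04
  1.32111571e+00  7.61657129e-01]
{'K': array([[326.91584525,   0.        , 283.13617822],
       [  0.        , 326.91584525, 208.15930194],
       [  0.        ,   0.        ,   1.        ]]), 'T': array([[ 2.47273370e-03,  9.55001705e-01,  2.96590001e-01,
         4.87335813e-01],
       [-9.99996485e-01,  2.07759886e-03,  1.64744109e-03,
        -3.26516802e-01],
       [ 9.57114006e-04, -2.96593033e-01,  9.55003485e-01,
         5.24602262e-01],
       [ 0.00000000e+00,  0.00000000e+00,  0.00000000e+00,
         1.00000000e+00]])}
[256.96413502  91.7278481 ] [241  74  28  33 474] [ 0.50631784 -0.29184848  0.06      ]
[332.94632207 148.13121272] [315 131  31  32 503] [ 0.43170402 -0.39723435  0.06      ]
[249.0955711  185.85780886] [233 168  30  30 429] [ 0.37696562 -0.27763346  0.06      ]
```

View pics/w1.png

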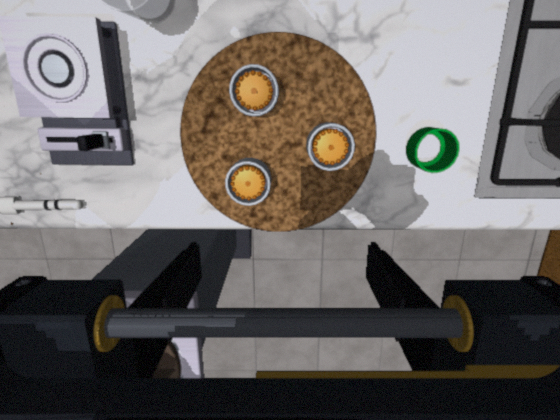

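The wrist view shows the three filled rings: pies at (257,92), (333,148) and (249,186). The handle is home, and a green decoy stands at right. I pick up the far-left ring first.

{"name": "drive_tool", "arguments": {
  "dp": [
    [3,1,-4],
    [6,2,-9],
    [9,3,-14],
    [10.35,3.3,-19],
    [10.35,3.3,-23],
    [10.35,3.3,-26],
    [10.35,3.3,-28],
    [10.35,3.3,-28.9],
    [10.35,3.3,-28.9],
    [10.35,3.3,-28.9]
  ],
  "turn": [0,0,0,0,0,0,0,0,0,0],
  "fingers": [1,1,1,1,1,1,1,1,1,1]
}}

```text
time: 2.15
eef_pos: [0.5057, -0.2943, 0.0389]
ee_rot: [0.0, 1.0, -0.001, 0.0]
contact_force: [0.7, 0.2, 0.4]
finger_gap: 1.002
gripper_force: 0.0
```

{"name": "drive_tool", "arguments": {
  "dp": [
    [0,0,0],
    [0,0,0],
    [0,0,0],
    [0,0,0],
    [0,0,0],
    [0,0,0]
  ],
  "turn": [0,0,0,0,0,0],
  "fingers": [0.6,0.5,0.5,0.5,0.5,0.5],
  "newtons": 30
}}

```text
time: 2.75
eef_pos: [0.5057, -0.2932, 0.038]
ee_rot: [0.0, 1.0, -0.0, 0.0]
contact_force: [-0.1, 0.3, -0.3]
finger_gap: 0.551
gripper_force: 0.0
```

Run:
```python
from h import *
s=get_state(); print(s['time'],s['eef_pos'],s['finger_gap'],s['gripper_force'])
im,m=shot("wrist"); save("w2.png",im)
```

```text
2.75 [ 0.50565579 -0.29316909  0.03803613] 0.5507706514943341 0.0
```

View pics/w2.png

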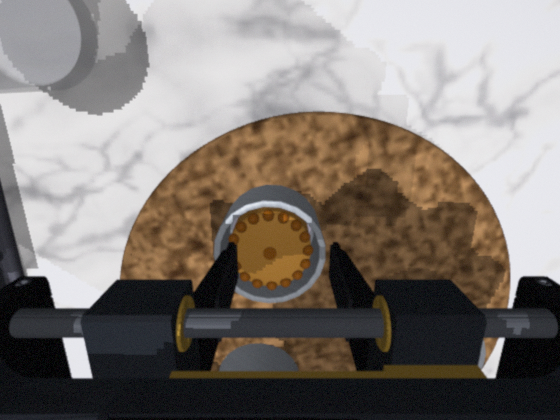

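The pie sits at (270,250), ahead and left of the fingers, so the fingers missed or the ring moved. I'll measure it.

Run:
```python
from h import *
im=cv2.cvtColor(cv2.imread("pics/w2.png"),cv2.COLOR_BGR2RGB); m=vision.camera_model("wrist")
h=cv2.cvtColor(im,cv2.COLOR_RGB2HSV)
print(onz(m,270,250,.060), proj(m,get_state()['eef_pos']), m["T"][:3,3])
im,m=shot("top")
for c,s in blobs(orange(im),8): 
    if c[0]>340: print(c,s,onz(m,*c,.058))
save("t2.png",im[180:300,300:460],5)
```

```text
[ 0.50988549 -0.28738673  0.06      ] [280.22610511 241.83406608] [ 0.59005575 -0.29496512  0.23552608]
[427.16666667  97.87037037] [423  94   9   9  54] [ 0.90015443 -0.53567796  0.058     ]
```

View pics/t2.png

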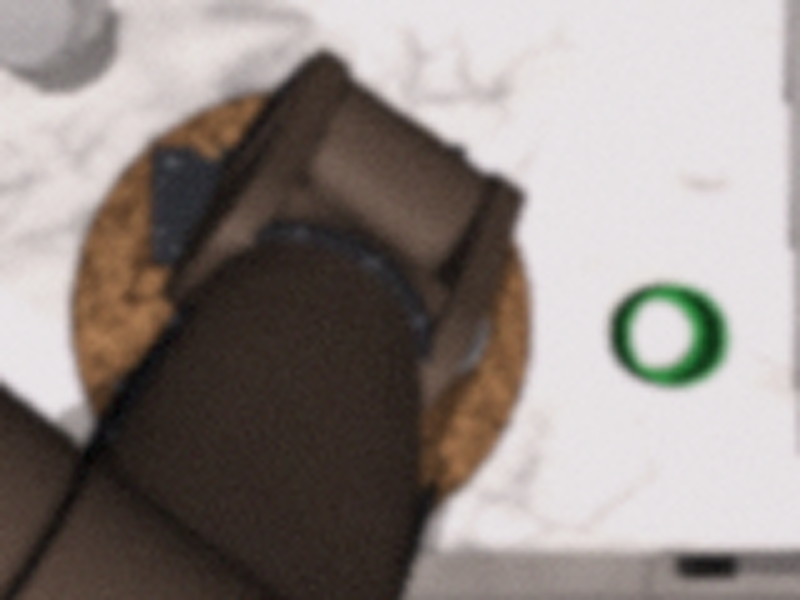

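{"name": "drive_tool", "arguments": {
  "dp": [
    [0,0,0],
    [0,0,0],
    [0,0,0],
    [0,0,0]
  ],
  "turn": [0,0,0,0],
  "fingers": [0.5,0.5,0.5,0.5]
}}

```text
time: 3.25
eef_pos: [0.5056, -0.2933, 0.038]
ee_rot: [0.0, 1.0, -0.0, 0.0]
contact_force: [0.1, 0.2, -0.3]
finger_gap: 0.497
gripper_force: 0.0
```

Run:
```python
from h import *
s=get_state(); print(s)
im,m=shot("wrist"); save("w3.png",im[150:380,150:430],2.8)
```

```text
{'time': 3.25, 'q': array([-6.38535830e-01,  6.20306456e-01,  1.79814916e+00, -7.14396631e-05,
        7.23080767e-01,  9.32578313e-01]), 'joint_velocities': array([ 0.00023955, -0.00023239, -0.00011637,  0.0008858 , -0.00034458,
       -0.00035497]), 'joint_efforts': array([ 2.31833226e-03, -6.16777325e+01, -1.80303687e+01,  5.13813458e-02,
       -4.43243701e-02,  6.96740969e-06]), 'eef_pos': array([ 0.50561476, -0.29325016,  0.03795191]), 'ee_rot': array([ 3.57485523e-05,  9.99999991e-01, -1.32127050e-04,  8.51141722e-06]), 'contact_force': array([ 0.06832059,  0.21234497, -0.34747682]), 'torque': array([-0.00410043,  0.05050109, -0.03220739]), 'gripper_force': 0.0, 'finger_gap': 0.49745644869200806}
```

View pics/w3.png

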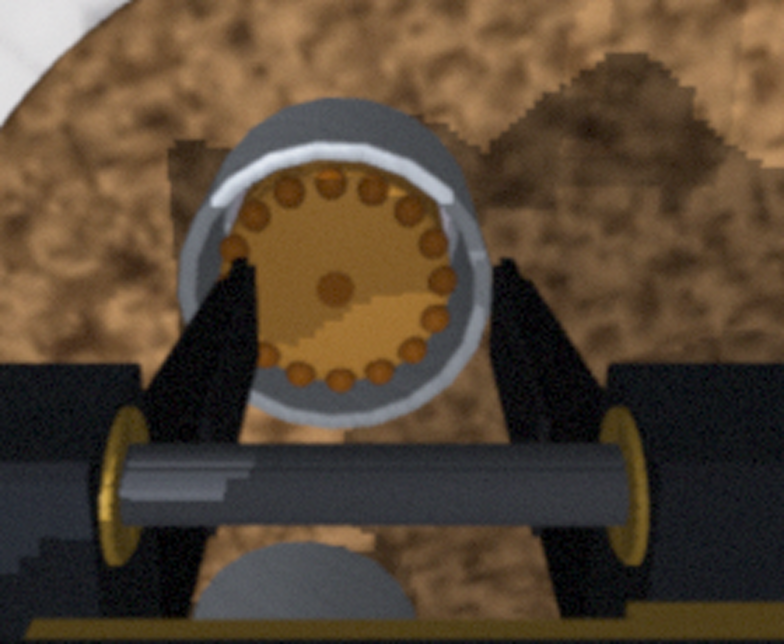

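The fingers overlap the ring in the picture without touching it, so they seem to be above the rim. I'll check the height from the side camera.

Run:
```python
from h import *
im,m=shot("side"); s=get_state(); p=s['eef_pos']
print(proj(m,p),proj(m,p+[0,0,.036]),proj(m,[.510,-.287,.062]),proj(m,[.51,-.287,.022]))
u,v=proj(m,p).astype(int); print(u,v)
save("s1.png",im[v-70:v+50,u-80:u+80],5)
```

```text
[296.49554077 242.63326288] [296.70874698 232.81984658] [297.05069492 235.12370685] [296.81237354 245.90431084]
296 242
```

View pics/s1.png

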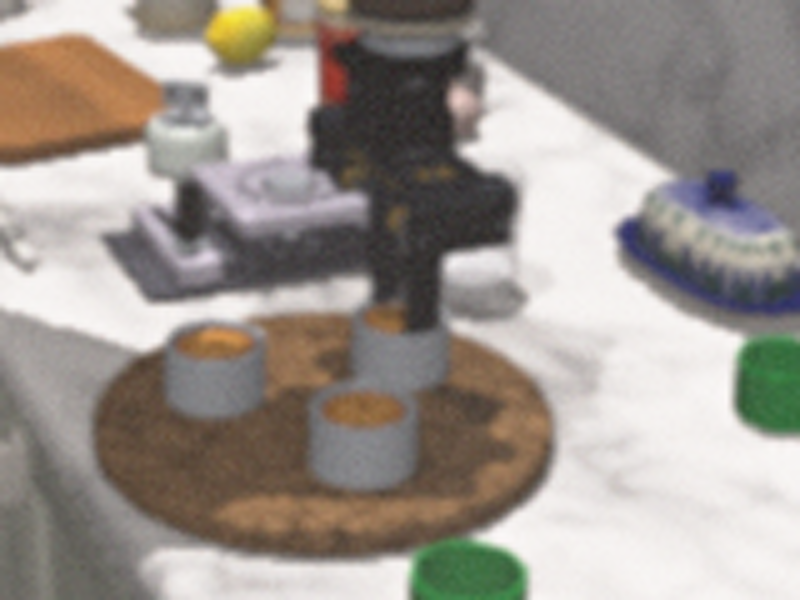

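Run:
```python
from h import *
m=vision.camera_model("side")
for z in (.04,.055,.06,.065,.07,.075): print(z,proj(m,[.506,-.293-.03,z]),proj(m,[.506,-.293+.03,z]))
w=vision.camera_model("wrist"); print(get_state()['eef_pos'])
for z in (.038,.065,.07,.075): print(z,onz(w,150+251/2.8,150+262/2.8,z),onz(w,150+503/2.8,150+262/2.8,z))
```

```text
0.04 [300.46058951 245.8336732 ] [292.85658991 238.35842248]
0.055 [300.56668742 241.70267677] [292.92914444 234.34816111]
0.06 [300.60224471 240.31822852] [292.95345537 233.00443841]
0.065 [300.63789832 238.93003035] [292.97782976 231.65720853]
0.07 [300.67364863 237.53806698] [293.00226784 230.3064577 ]
0.075 [300.70949604 236.14232307] [293.02676988 228.95217211]
[ 0.50559586 -0.29323199  0.03793979]
0.038 [ 0.5044307  -0.26666426  0.038     ] [ 0.50437825 -0.32558316  0.038     ]
0.065 [ 0.51613312 -0.27053994  0.065     ] [ 0.51608784 -0.32140426  0.065     ]
0.07 [ 0.51830024 -0.27125766  0.07      ] [ 0.51825628 -0.32063039  0.07      ]
0.075 [ 0.52046735 -0.27197538  0.075     ] [ 0.52042473 -0.31985652  0.075     ]
```

{"name": "drive_tool", "arguments": {
  "dp": [
    [0,0,3],
    [0,0,6],
    [0,0,6]
  ],
  "turn": [0,0,0],
  "fingers": [0.6,0.6,0.6]
}}

```text
time: 3.65
eef_pos: [0.507, -0.2942, 0.1014]
ee_rot: [0.002, 1.0, -0.0, 0.002]
contact_force: [-0.2, 0.4, -0.4]
finger_gap: 0.598
gripper_force: 0.0
```

{"name": "drive_tool", "arguments": {
  "dp": [
    [-2,-0.8,0],
    [-5,-1.6,0],
    [-6.6,-2.5,0],
    [-6.6,-2.5,0],
    [-6.6,-2.5,-1],
    [-6.6,-2.5,-3],
    [-6.6,-2.5,-4.5],
    [-6.6,-2.5,-5.5],
    [-6.6,-2.5,-5.5],
    [-6.6,-2.5,-5.5]
  ],
  "turn": [0,0,0,0,0,0,0,0,0,0],
  "fingers": [0,0,0,0,0,0,0,0,0,0]
}}

```text
time: 4.65
eef_pos: [0.44, -0.3181, 0.0428]
ee_rot: [-0.0, 1.0, 0.0, -0.0]
contact_force: [-0.2, -0.2, 0.1]
finger_gap: 0.007
gripper_force: 0.0
```

{"name": "drive_tool", "arguments": {
  "dp": [
    [0,0,-1.5],
    [0,0,-2.5],
    [0,0,-3.2],
    [0,0,-3.2]
  ],
  "turn": [0,0,0,0],
  "fingers": [0,0,0,0]
}}

```text
time: 5.05
eef_pos: [0.4394, -0.318, 0.0104]
ee_rot: [-0.0, 1.0, -0.0, -0.0]
contact_force: [-0.4, 0.0, -0.0]
finger_gap: 0.001
gripper_force: 0.0
```

{"name": "drive_tool", "arguments": {
  "dp": [
    [0,0,-0.2],
    [0,0,-0.4],
    [0,0,-0.4]
  ],
  "turn": [0,0,0],
  "fingers": [0,0,0]
}}

```text
time: 5.35
eef_pos: [0.4396, -0.3183, 0.007]
ee_rot: [0.0, 1.0, -0.0, 0.0]
contact_force: [-0.8, 0.4, -0.6]
finger_gap: 0.002
gripper_force: 0.0
```

{"name": "drive_tool", "arguments": {
  "dp": [
    [0,0,-0.1],
    [0,0,-0.2],
    [0,0,-0.2]
  ],
  "turn": [0,0,0],
  "fingers": [0,0,0]
}}

```text
time: 5.65
eef_pos: [0.4396, -0.3182, 0.0049]
ee_rot: [0.0, 1.0, -0.0, -0.0]
contact_force: [0.1, 0.1, -0.1]
finger_gap: 0.005
gripper_force: 0.0
```

{"name": "drive_tool", "arguments": {
  "dp": [
    [0,0,-0.2],
    [0,0,-0.4],
    [0,0,-0.4]
  ],
  "turn": [0,0,0],
  "fingers": [0,0,0]
}}

```text
time: 5.95
eef_pos: [0.4395, -0.3181, 0.0006]
ee_rot: [-0.0, 1.0, -0.0, -0.0]
contact_force: [-0.3, -0.3, -0.3]
finger_gap: 0.005
gripper_force: 0.0
```

{"name": "drive_tool", "arguments": {
  "dp": [
    [0,0,-0.2],
    [0,0,-0.2]
  ],
  "turn": [0,0],
  "fingers": [0,0]
}}

```text
time: 6.15
eef_pos: [0.4395, -0.3181, -0.0013]
ee_rot: [-0.0, 1.0, -0.0, -0.0]
contact_force: [-0.2, 0.6, -0.6]
finger_gap: 0.003
gripper_force: 0.0
```

{"name": "drive_tool", "arguments": {
  "dp": [
    [0,0,-0.2],
    [0,0,-0.2]
  ],
  "turn": [0,0],
  "fingers": [0,0]
}}

```text
time: 6.35
eef_pos: [0.4395, -0.3182, -0.0032]
ee_rot: [-0.0, 1.0, -0.0, -0.0]
contact_force: [0.1, 1.0, -0.0]
finger_gap: 0.001
gripper_force: 0.0
```

{"name": "drive_tool", "arguments": {
  "dp": [
    [0,0,-0.2],
    [0,0,-0.2]
  ],
  "turn": [0,0],
  "fingers": [0,0]
}}

```text
time: 6.55
eef_pos: [0.4395, -0.3182, -0.0052]
ee_rot: [-0.0, 1.0, -0.0, -0.0]
contact_force: [0.1, 0.1, -0.1]
finger_gap: 0.005
gripper_force: 0.0
```

{"name": "drive_tool", "arguments": {
  "dp": [
    [0,0,-0.2],
    [0,0,-0.2]
  ],
  "turn": [0,0],
  "fingers": [0,0]
}}

```text
time: 6.75
eef_pos: [0.4396, -0.3183, -0.0055]
ee_rot: [0.0, 1.0, -0.0, 0.0]
contact_force: [-5.1, 3.0, 22.0]
finger_gap: 0.002
gripper_force: 11.4
```

{"name": "drive_tool", "arguments": {
  "dp": [
    [0,0,-0.2],
    [0,0,-0.2]
  ],
  "turn": [0,0],
  "fingers": [0,0]
}}

```text
time: 6.95
eef_pos: [0.4397, -0.3183, -0.0056]
ee_rot: [0.001, 1.0, 0.0, 0.001]
contact_force: [-9.8, 7.8, 49.3]
finger_gap: 0.001
gripper_force: 24.6
```

{"name": "drive_tool", "arguments": {
  "dp": [
    [0,0,-0.2],
    [0,0,-0.2]
  ],
  "turn": [0,0],
  "fingers": [0,0]
}}

```text
time: 7.15
eef_pos: [0.4398, -0.3184, -0.0057]
ee_rot: [0.001, 1.0, 0.0, 0.001]
contact_force: [-15.4, 12.3, 75.3]
finger_gap: 0.003
gripper_force: 37.9
```

Contact came at eef z = -0.0053 where the trivet top is 0.022. The real fingertips are therefore 27 mm above the reported TCP, and I will correct for that. The pictures also suggest a few mm of sideways offset. Next I look at the stand close up.

{"name": "drive_tool", "arguments": {
  "dp": [
    [0,0,4],
    [0,0,8],
    [1,4,11],
    [2,9,11],
    [3,14,11],
    [3,19,11],
    [3,24,11],
    [3,28,11],
    [3,29.2,11],
    [3,29.2,11]
  ],
  "turn": [0,0,0,0,0,0,0,0,0,0],
  "fingers": [0,0,0.3,0.7,0.7,0.7,0.7,0.7,0.7,0.7]
}}

```text
time: 8.15
eef_pos: [0.4696, -0.025, 0.0991]
ee_rot: [0.0, 1.0, 0.001, 0.0]
contact_force: [0.1, -0.9, -0.3]
finger_gap: 0.62
gripper_force: 0.0
```

Run:
```python
from h import *
s=get_state(); print(s['time'],s['eef_pos'],s['finger_gap'],s['contact_force'])
im,m=shot("wrist"); save("w4.png",im,1.4)
np.save("w4.npy",m["T"])
```

```text
8.15 [ 0.4696062  -0.02495805  0.09910005] 0.6202722105116251 [ 0.10139347 -0.85107018 -0.2983692 ]
```

View pics/w4.png

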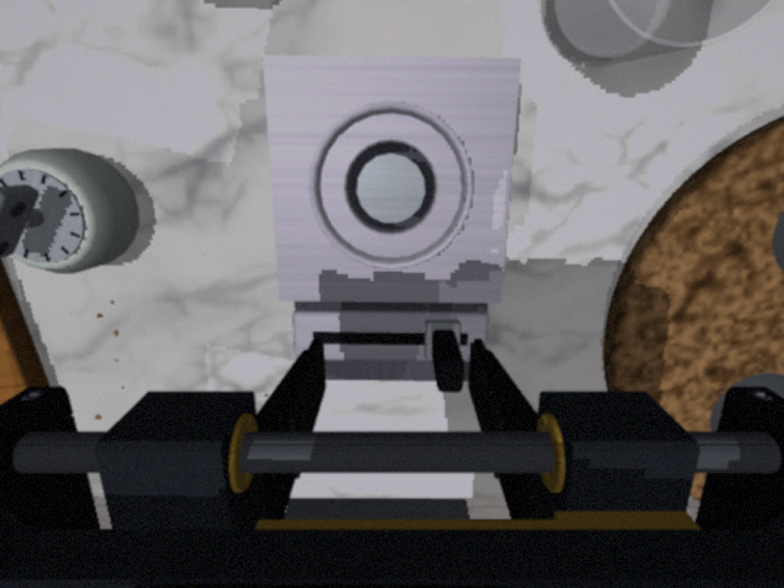

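The stand hole is at (391,188) in the 1.4x picture, the fingertips are at (325,342) and (472,342), and the handle's top is near (449,373).

Run:
```python
from h import *
m=vision.camera_model("wrist"); s=get_state(); print(s['eef_pos'],m["T"][:3,3]-s['eef_pos'])
print("hole",onz(m,391/1.4,187.5/1.4,.053),"collar",onz(m,393/1.4,185.5/1.4,.059))
for a in [(267,57),(519,60),(502,302),(281,300)]: print(onz(m,a[0]/1.4,a[1]/1.4,.054))
print("handle top",onz(m,449/1.4,373/1.4,.08), "tips mid",onz(m,398.5/1.4,342/1.4,s['eef_pos'][2]+.0273))
print("timer top", onz(m,35/1.4,218/1.4,.042))
```

```text
[ 0.46983412 -0.02616003  0.09906777] [ 0.08434761 -0.00160294  0.19756869]
hole [ 0.5352501  -0.02523186  0.053     ] collar [ 0.53670959 -0.02631096  0.059     ]
[0.5963872  0.03398683 0.054     ]
[ 0.59524239 -0.08681435  0.054     ]
[ 0.47276224 -0.08716556  0.054     ]
[0.4738459  0.03630067 0.054     ]
handle top [ 0.44218348 -0.05571596  0.08      ] tips mid [ 0.480001   -0.02887399  0.12636777]
timer top [0.51765193 0.17230228 0.042     ]
```

{"name": "drive_tool", "arguments": {
  "dp": [
    [0,0,2],
    [0.5,-4,3],
    [1,-8.5,3],
    [2,-13,3],
    [3,-17.5,3],
    [3.5,-22,3],
    [3.92,-25,2.5],
    [3.92,-25.83,1],
    [3.92,-25.83,-1],
    [3.92,-25.83,-3]
  ],
  "turn": [0,0,0,0,0,0,0,0,0,0],
  "fingers": [1,1,1,1,1,1,1,1,1,1]
}}

```text
time: 9.2
eef_pos: [0.5077, -0.2857, 0.0676]
ee_rot: [-0.0, 1.0, -0.001, -0.0]
contact_force: [-0.2, 0.4, 0.6]
finger_gap: 0.999
gripper_force: 0.0
```

{"name": "drive_tool", "arguments": {
  "dp": [
    [0,0,-1.5],
    [0,0,-3],
    [0,0,-4.5],
    [0,0,-5.6],
    [0,0,-6.1],
    [0,0,-6.1],
    [0,0,-6.1]
  ],
  "turn": [0,0,0,0,0,0,0],
  "fingers": [1,1,1,1,1,1,1]
}}

```text
time: 9.9
eef_pos: [0.5089, -0.2848, 0.0083]
ee_rot: [0.0, 1.0, -0.0, 0.0]
contact_force: [0.4, -0.5, -0.3]
finger_gap: 1.0
gripper_force: 0.0
```

{"name": "drive_tool", "arguments": {
  "dp": [
    [0,0,0],
    [0,0,0],
    [0,0,0],
    [0,0,0],
    [0,0,0],
    [0,0,0],
    [0,0,0]
  ],
  "turn": [0,0,0,0,0,0,0],
  "fingers": [0.6,0.5,0.5,0.5,0.5,0.5,0.5],
  "newtons": 30
}}

```text
time: 10.6
eef_pos: [0.5089, -0.2846, 0.0082]
ee_rot: [0.0, 1.0, -0.0, 0.0]
contact_force: [0.7, 0.5, 3.2]
finger_gap: 0.703
gripper_force: 30.0
```

{"name": "drive_tool", "arguments": {
  "dp": [
    [0,0,1],
    [0,0,3],
    [0,0,5],
    [0,0,6.5],
    [0,0,7]
  ],
  "turn": [0,0,0,0,0],
  "fingers": [0.5,0.5,0.5,0.5,0.5]
}}

```text
time: 11.1
eef_pos: [0.5092, -0.2848, 0.0797]
ee_rot: [0.001, 1.0, -0.0, 0.001]
contact_force: [-0.0, 0.8, -2.8]
finger_gap: 0.698
gripper_force: 30.0
```

{"name": "drive_tool", "arguments": {
  "dp": [
    [0.3,2,0],
    [0.6,5.5,0],
    [1,9.5,0],
    [1.5,13.5,0],
    [1.9,17.5,0],
    [2.2,21,0],
    [2.4,24,0],
    [2.6,25.7,0],
    [2.6,26.1,0],
    [2.6,26.1,0]
  ],
  "turn": [0,0,0,0,0,0,0,0,0,0],
  "fingers": [0.5,0.5,0.5,0.5,0.5,0.5,0.5,0.5,0.5,0.5]
}}

```text
time: 12.1
eef_pos: [0.5346, -0.0232, 0.0777]
ee_rot: [0.0, 1.0, 0.0, -0.0]
contact_force: [-0.7, -0.2, -2.4]
finger_gap: 0.7
gripper_force: 30.0
```

Run:
```python
from h import *
s=get_state(); print(s['time'],s['eef_pos'],s['finger_gap'],s['gripper_force'])
im,m=shot("wrist"); save("w5.png",im,1.4)
```

```text
12.1 [ 0.53457095 -0.02324921  0.07772693] 0.7002680633886943 29.999669641256332
```

View pics/w5.png

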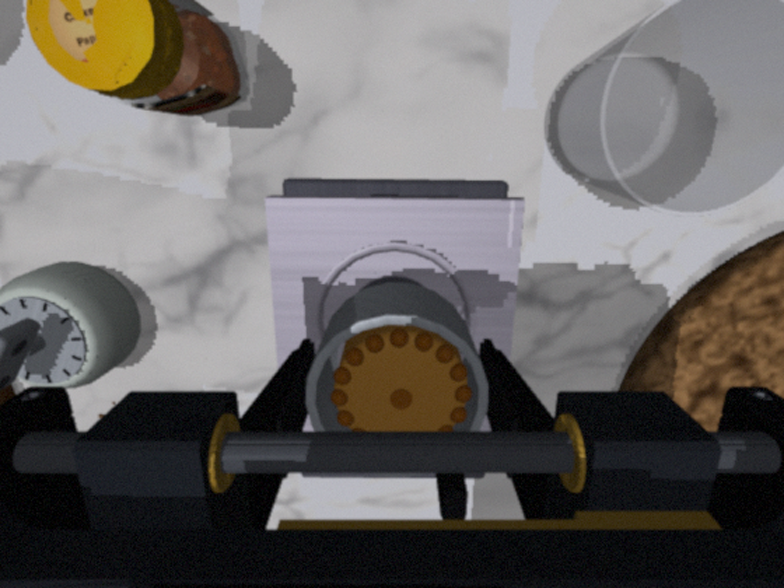

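The view shows ring and pie held squarely, with the ring centre at column 397 and the collar's at 394, so about 1 mm off. I lower it onto the stand.

{"name": "drive_tool", "arguments": {
  "dp": [
    [0.1,0.1,-1],
    [0.1,0.1,-2],
    [0.1,0.1,-2.8],
    [0.1,0.1,-3.3],
    [0.1,0.1,-3.6],
    [0.1,0.1,-3.75],
    [0.1,0.1,-3.75]
  ],
  "turn": [0,0,0,0,0,0,0],
  "fingers": [0.5,0.5,0.5,0.5,0.5,0.5,0.5]
}}

```text
time: 12.85
eef_pos: [0.5359, -0.0225, 0.0405]
ee_rot: [0.0, 1.0, -0.0, 0.0]
contact_force: [-0.1, -0.5, -3.0]
finger_gap: 0.698
gripper_force: 30.0
```

{"name": "drive_tool", "arguments": {
  "dp": [
    [0,0,-0.05],
    [0,0,-0.05],
    [0,0,-0.05],
    [0,0,-0.05],
    [0,0,1],
    [0,0,4],
    [0,0,7],
    [-2,-0.5,8],
    [-5,-1.5,8],
    [-7,-2.5,8]
  ],
  "turn": [0,0,0,0,0,0,0,0,0,0],
  "fingers": [0.8,1,1,1,1,1,1,1,1,1]
}}

```text
time: 13.85
eef_pos: [0.4644, -0.0475, 0.1215]
ee_rot: [0.0, 1.0, 0.0, 0.0]
contact_force: [0.4, -0.2, 0.3]
finger_gap: 1.0
gripper_force: 0.0
```

Run:
```python
from h import *
s=get_state(); print(s['time'],s['eef_pos'],s['finger_gap'],s['gripper_force'])
im,m=shot("wrist"); save("w6.png",im,1.4)
for c,st in blobs(orange(im),60): print(c,st,onz(m,*c,.092))
```

```text
13.85 [ 0.46440242 -0.04752005  0.12153898] 1.0003439862732706 0.0
[246.88951841 125.68649669] [ 219   97   50   50 1059] [ 0.53655485 -0.02499078  0.092     ]
```

View pics/w6.png

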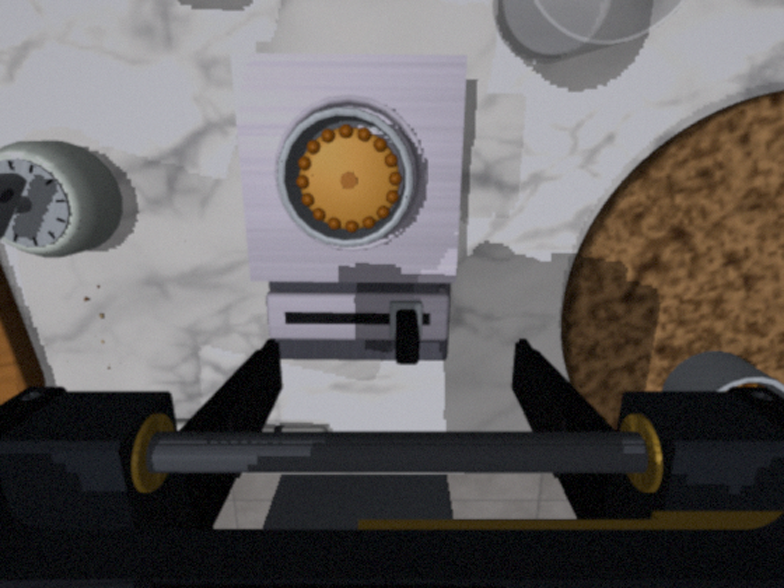

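The ring with its pie stands inside the collar, with the pie centre at (349,181) in the 1.4x picture. The handle is at (407,340), still home. I grip the handle next.

{"name": "drive_tool", "arguments": {
  "dp": [
    [-1.5,-0.3,-1],
    [-2.4,-0.5,-3],
    [-2.4,-0.5,-6],
    [-2.4,-0.5,-8.5],
    [-2.4,-0.5,-10],
    [-2.4,-0.5,-10],
    [-2.4,-0.5,-10]
  ],
  "turn": [0,0,0,0,0,0,0],
  "fingers": [0.5,0.5,0.5,0.5,0.5,0.5,0.5]
}}

```text
time: 14.6
eef_pos: [0.4422, -0.0526, 0.0211]
ee_rot: [0.0, 1.0, -0.0, 0.0]
contact_force: [0.4, -1.4, 0.7]
finger_gap: 0.518
gripper_force: 0.0
```

{"name": "drive_tool", "arguments": {
  "dp": [
    [0,0,0],
    [0,0,0],
    [0,0,0],
    [0,0,0],
    [0,0,0],
    [0,0,0]
  ],
  "turn": [0,0,0,0,0,0],
  "fingers": [0.3,0.1,0.0,0.0,0.0,0.0],
  "newtons": 30
}}

```text
time: 15.2
eef_pos: [0.4419, -0.0527, 0.0207]
ee_rot: [0.0, 1.0, -0.0, 0.0]
contact_force: [-0.4, -2.4, 5.6]
finger_gap: 0.148
gripper_force: 30.0
```

{"name": "drive_tool", "arguments": {
  "dp": [
    [0,0.5,0],
    [0,1.3,0],
    [0,2.3,0],
    [0,3.3,0],
    [0,4.3,0],
    [0,5.3,0],
    [0,6.3,0],
    [0,7.1,0],
    [0,7.6,0],
    [0,7.6,0]
  ],
  "turn": [0,0,0,0,0,0,0,0,0,0],
  "fingers": [0,0,0,0,0,0,0,0,0,0]
}}

```text
time: 16.2
eef_pos: [0.4427, 0.0201, 0.0207]
ee_rot: [0.002, 1.0, 0.001, 0.001]
contact_force: [-4.2, -60.5, 3.6]
finger_gap: 0.205
gripper_force: 30.0
```

{"name": "drive_tool", "arguments": {
  "dp": [
    [0,-0.2,0],
    [0,-0.2,0],
    [0,-0.2,0],
    [0,-0.2,0],
    [0,-0.2,4],
    [0,-0.2,8],
    [0,-0.2,12],
    [1,-1,12.5],
    [1.5,-3,12.5],
    [1.5,-3,12.5]
  ],
  "turn": [0,0,0,0,0,0,0,0,0,0],
  "fingers": [0,0.3,0.5,0.5,0.5,0.6,0.8,1,1,1]
}}

```text
time: 17.2
eef_pos: [0.4574, -0.0075, 0.1451]
ee_rot: [0.0, 1.0, -0.0, 0.0]
contact_force: [0.4, -0.3, -0.6]
finger_gap: 0.853
gripper_force: 0.0
```

Run:
```python
from h import *
s=get_state(); print(s['time'],s['eef_pos'],s['finger_gap'],s['contact_force'])
im,m=shot("wrist"); save("w7.png",im,1.4)
for c,st in blobs(orange(im),60): print(c,st,onz(m,*c,.1345))
g=im.max(axis=2); 
for c,st in blobs(g[200:290,100:400]<40,40): print("dark",c+[100,200],st,onz(m,*(c+[100,200]),.08))
```

```text
17.2 [ 0.4574416  -0.00750733  0.14512696] 0.8526550830890349 [ 0.36871826 -0.29482998 -0.63997344]
[298.51729323 110.47067669] [278  85  37  54 665] [ 0.53960589 -0.01891202  0.1345    ]
[550.70093458 269.49065421] [539 262  21  16 214] [ 0.43141104 -0.1990142   0.1345    ]
dark [256.83207547 223.04339623] [148   6  18  34 530] [0.44702686 0.01297757 0.08      ]
dark [305.9625     212.25416667] [171   9  74   8 480] [ 0.45664221 -0.02876284  0.08      ]
dark [282.23786408 234.15533981] [168  28  31  13 206] [ 0.43681356 -0.00868257  0.08      ]
dark [194.18504532 271.89652568] [  63   43   50   47 1324] [0.40066505 0.07022121 0.08      ]
dark [371.64484575 271.60571859] [ 254   43   46   47 1329] [ 0.40068519 -0.08867881  0.08      ]
dark [122.55477855 284.81818182] [  0  80  46  10 429] [0.387718   0.13623083 0.08      ]
```

View pics/w7.png

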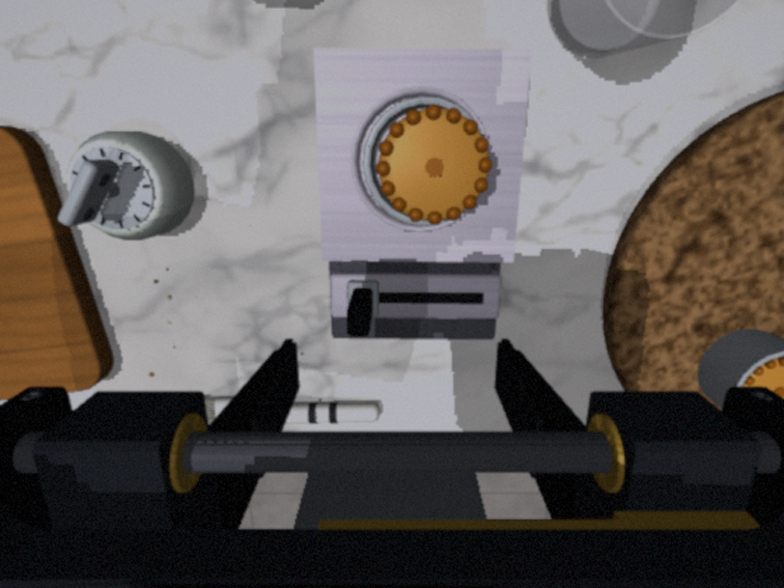

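The lift worked: the pie's top centre is at (434,165), clear of the rim, and the handle is at the far (+y) end at (358,310). I grip the pie now.

{"name": "drive_tool", "arguments": {
  "dp": [
    [3,-0.7,0],
    [6,-1.4,0],
    [7.8,-1.7,0],
    [7.8,-1.7,-1],
    [7.8,-1.7,-3],
    [7.8,-1.7,-5],
    [7.8,-1.7,-6.2],
    [7.8,-1.7,-6.5],
    [7.8,-1.7,-6.5]
  ],
  "turn": [0,0,0,0,0,0,0,0,0],
  "fingers": [1,1,1,1,1,1,1,1,1]
}}

```text
time: 18.15
eef_pos: [0.5343, -0.0232, 0.0801]
ee_rot: [-0.0, 1.0, -0.0, -0.001]
contact_force: [-0.2, -0.2, -0.0]
finger_gap: 0.999
gripper_force: 0.0
```

{"name": "drive_tool", "arguments": {
  "dp": [
    [0,0,0],
    [0,0,0],
    [0,0,0],
    [0,0,0],
    [0,0,0],
    [0,0,0],
    [0,0,0],
    [0,0,0]
  ],
  "turn": [0,0,0,0,0,0,0,0],
  "fingers": [0.7,0.6,0.4,0.4,0.4,0.4,0.4,0.4],
  "newtons": 25
}}

```text
time: 18.95
eef_pos: [0.5348, -0.0236, 0.0805]
ee_rot: [0.0, 1.0, -0.0, 0.0]
contact_force: [-1.1, -0.8, 1.1]
finger_gap: 0.515
gripper_force: 25.0
```

{"name": "drive_tool", "arguments": {
  "dp": [
    [0,0,1],
    [0,0,2.5],
    [0,0,4],
    [-0.3,2,4],
    [-1,5,4],
    [-1.5,8.5,4],
    [-2,12.5,4],
    [-2.5,16.5,4],
    [-3,20.5,4],
    [-3.5,24.5,4]
  ],
  "turn": [0,0,0,0,0,0,0,0,0,0],
  "fingers": [0.4,0.4,0.4,0.4,0.4,0.4,0.4,0.4,0.4,0.4]
}}

```text
time: 19.95
eef_pos: [0.4994, 0.2231, 0.1211]
ee_rot: [-0.0, 1.0, -0.0, 0.0]
contact_force: [1.7, -1.1, -1.0]
finger_gap: 0.512
gripper_force: 25.0
```

{"name": "drive_tool", "arguments": {
  "dp": [
    [-0.5,4,0],
    [-1,8,0],
    [-1.5,12,0],
    [-2,16,0],
    [-2.5,19.5,0],
    [-3,22,0],
    [-3,22.9,0],
    [-3,22.9,-2],
    [-3,22.9,-5],
    [-3,22.9,-7]
  ],
  "turn": [0,0,0,0,0,0,0,0,0,0],
  "fingers": [0.4,0.4,0.4,0.4,0.4,0.4,0.4,0.4,0.4,0.4]
}}

```text
time: 20.95
eef_pos: [0.4696, 0.4495, 0.0493]
ee_rot: [0.0, 1.0, -0.0, -0.0]
contact_force: [-0.0, -0.6, -1.9]
finger_gap: 0.515
gripper_force: 25.0
```

{"name": "drive_tool", "arguments": {
  "dp": [
    [0,0,-1.5],
    [0,0,-3],
    [0,0,-4],
    [0,0,-4.4],
    [0,0,-4.4]
  ],
  "turn": [0,0,0,0,0],
  "fingers": [0.4,0.4,0.4,0.4,0.4]
}}

```text
time: 21.45
eef_pos: [0.4698, 0.4504, 0.0063]
ee_rot: [0.0, 1.0, -0.0, -0.0]
contact_force: [-0.6, 0.1, -0.7]
finger_gap: 0.519
gripper_force: 25.0
```

{"name": "drive_tool", "arguments": {
  "dp": [
    [0,0,-0.15],
    [0,0,-0.25],
    [0,0,-0.25]
  ],
  "turn": [0,0,0],
  "fingers": [0.4,0.4,0.4]
}}

```text
time: 21.75
eef_pos: [0.4699, 0.4506, 0.0043]
ee_rot: [-0.0, 1.0, -0.0, 0.0]
contact_force: [-0.3, 0.6, -1.1]
finger_gap: 0.516
gripper_force: 25.0
```

{"name": "drive_tool", "arguments": {
  "dp": [
    [0,0,0],
    [0,0,0],
    [0,0,0],
    [0,0,0],
    [0,0,2],
    [0,0,6],
    [0,0,10],
    [0,-4,12],
    [0,-8,12],
    [0,-13,12]
  ],
  "turn": [0,0,0,0,0,0,0,0,0,0],
  "fingers": [0.6,0.8,0.9,0.9,1,1,1,1,1,1]
}}

```text
time: 22.75
eef_pos: [0.4698, 0.3199, 0.1248]
ee_rot: [-0.0, 1.0, 0.001, 0.001]
contact_force: [0.8, -0.5, 0.3]
finger_gap: 1.002
gripper_force: 0.0
```

Run:
```python
from h import *
s=get_state(); print(s['time'],s['eef_pos'],s['finger_gap'],s['contact_force'])
im,m=shot("wrist"); save("w8.png",im)
for c,st in blobs(orange(im),60): print(c,st,onz(m,*c,.0575))
im,m=shot("top"); save("t8.png",im)
for c,st in blobs(orange(im),8): print("top",c,st,onz(m,*c,.058))
```

```text
22.75 [0.46977253 0.31994642 0.12478984] 1.0019659169137436 [ 0.82619574 -0.46943769  0.34247178]
[129.97335307 212.36195411] [ 104  184   55   50 1351] [0.46817169 0.4485278  0.0575    ]
top [427.57407407  97.83333333] [423  94  10   9  54] [ 0.90026544 -0.53698552  0.058     ]
top [237.68 171.56] [233 167   8  12  25] [0.66752465 0.07029959 0.058     ]
top [388.28915663 244.48192771] [381 238  12  14  83] [ 0.43421131 -0.39981538  0.058     ]
top [351.41935484 261.90322581] [346 256  10  14  62] [ 0.38110934 -0.28354891  0.058     ]
```

{"name": "drive_tool", "arguments": {
  "dp": [
    [-0.3,-4,0],
    [-0.7,-9,0],
    [-1.2,-14,0],
    [-1.7,-19,0],
    [-2.2,-24,0],
    [-2.6,-28,0],
    [-2.8,-29.9,0],
    [-2.8,-29.9,-2],
    [-2.8,-29.9,-5],
    [-2.8,-29.9,-8]
  ],
  "turn": [0,0,0,0,0,0,0,0,0,0],
  "fingers": [0.5,0.5,0.5,0.5,0.5,0.5,0.5,0.5,0.5,0.5]
}}

```text
time: 23.85
eef_pos: [0.4426, 0.0214, 0.0435]
ee_rot: [0.0, 1.0, -0.0, 0.001]
contact_force: [0.4, 0.4, -0.5]
finger_gap: 0.498
gripper_force: 0.0
```

{"name": "drive_tool", "arguments": {
  "dp": [
    [0,0,-1.5],
    [0,0,-2.35],
    [0,0,-2.35],
    [0,0,-2.35],
    [0,0,-2.35],
    [0,0,-2.35],
    [0,0,-2.35]
  ],
  "turn": [0,0,0,0,0,0,0],
  "fingers": [0.5,0.5,0.3,0.1,0,0,0],
  "newtons": 30
}}

```text
time: 24.55
eef_pos: [0.4424, 0.0184, 0.0212]
ee_rot: [0.002, 1.0, 0.001, 0.001]
contact_force: [-6.1, -60.1, 3.0]
finger_gap: 0.164
gripper_force: 30.0
```

{"name": "drive_tool", "arguments": {
  "dp": [
    [0,-0.5,0],
    [0,-1.3,0],
    [0,-2.3,0],
    [0,-3.3,0],
    [0,-4.3,0],
    [0,-5.3,0],
    [0,-6.3,0],
    [0,-7.1,0],
    [0,-7.5,0],
    [0,-7.5,0]
  ],
  "turn": [0,0,0,0,0,0,0,0,0,0],
  "fingers": [0,0,0,0,0,0,0,0,0,0]
}}

```text
time: 25.55
eef_pos: [0.4417, -0.054, 0.0212]
ee_rot: [0.0, 1.0, -0.0, 0.0]
contact_force: [-3.5, -4.5, 8.9]
finger_gap: 0.149
gripper_force: 30.0
```

{"name": "drive_tool", "arguments": {
  "dp": [
    [0,-0.15,0],
    [0,-0.15,0]
  ],
  "turn": [0,0],
  "fingers": [0,0]
}}

```text
time: 25.75
eef_pos: [0.4417, -0.0551, 0.0212]
ee_rot: [-0.0, 1.0, -0.0, 0.0]
contact_force: [-3.4, 0.3, 9.1]
finger_gap: 0.146
gripper_force: 30.0
```

{"name": "drive_tool", "arguments": {
  "dp": [
    [0,-0.15,0],
    [0,-0.15,0]
  ],
  "turn": [0,0],
  "fingers": [0,0]
}}

```text
time: 25.95
eef_pos: [0.4417, -0.0564, 0.0212]
ee_rot: [-0.0, 1.0, -0.0, 0.0]
contact_force: [-2.9, 2.4, 8.8]
finger_gap: 0.146
gripper_force: 30.0
```

{"name": "drive_tool", "arguments": {
  "dp": [
    [0,-0.15,0],
    [0,-0.15,0]
  ],
  "turn": [0,0],
  "fingers": [0,0]
}}

```text
time: 26.15
eef_pos: [0.4416, -0.0579, 0.0212]
ee_rot: [-0.0, 1.0, -0.0, 0.0]
contact_force: [-3.2, 3.1, 9.1]
finger_gap: 0.147
gripper_force: 30.0
```

{"name": "drive_tool", "arguments": {
  "dp": [
    [0,-0.15,0],
    [0,-0.15,0]
  ],
  "turn": [0,0],
  "fingers": [0,0]
}}

```text
time: 26.35
eef_pos: [0.4416, -0.0585, 0.0212]
ee_rot: [-0.001, 1.0, -0.001, 0.0]
contact_force: [0.1, 13.5, 9.3]
finger_gap: 0.151
gripper_force: 30.0
```

{"name": "drive_tool", "arguments": {
  "dp": [
    [0,-0.15,0],
    [0,-0.15,0]
  ],
  "turn": [0,0],
  "fingers": [0,0]
}}

```text
time: 26.55
eef_pos: [0.4415, -0.0587, 0.0212]
ee_rot: [-0.001, 1.0, -0.001, -0.0]
contact_force: [2.3, 29.6, 11.6]
finger_gap: 0.144
gripper_force: 30.0
```

{"name": "drive_tool", "arguments": {
  "dp": [
    [0,0.25,0],
    [0,0.25,0],
    [0,0.25,0],
    [0,0.25,0],
    [0,0.25,4],
    [0,0.25,8],
    [1,1,10],
    [5,2.5,10],
    [9.42,3.86,10],
    [9.42,3.86,9]
  ],
  "turn": [0,0,0,0,0,0,0,0,0,0],
  "fingers": [0,0.3,0.5,0.5,0.5,0.7,0.9,1,1,1]
}}

```text
time: 27.55
eef_pos: [0.5409, -0.0217, 0.1114]
ee_rot: [0.0, 1.0, 0.001, 0.003]
contact_force: [-1.3, -0.2, -0.5]
finger_gap: 0.845
gripper_force: 0.0
```

{"name": "drive_tool", "arguments": {
  "dp": [
    [0,0,-2],
    [0,0,-4],
    [0,0,-6],
    [0,0,-7],
    [0,0,-7.1],
    [0,0,-7.1]
  ],
  "turn": [0,0,0,0,0,0],
  "fingers": [1,1,1,1,1,1]
}}

```text
time: 28.15
eef_pos: [0.5361, -0.0226, 0.0397]
ee_rot: [0.0, 1.0, -0.0, 0.0]
contact_force: [-0.5, 0.9, 0.8]
finger_gap: 1.002
gripper_force: 0.0
```

{"name": "drive_tool", "arguments": {
  "dp": [
    [0,0,0],
    [0,0,0],
    [0,0,0],
    [0,0,0],
    [0,0,0],
    [0,0,0]
  ],
  "turn": [0,0,0,0,0,0],
  "fingers": [0.7,0.5,0.5,0.5,0.5,0.5],
  "newtons": 25
}}

```text
time: 28.75
eef_pos: [0.5361, -0.0225, 0.0398]
ee_rot: [0.0, 1.0, -0.0, 0.0]
contact_force: [-0.9, -0.8, 4.9]
finger_gap: 0.702
gripper_force: 25.0
```

{"name": "drive_tool", "arguments": {
  "dp": [
    [0,0,1.5],
    [0,0,3.5],
    [0,0,4.5],
    [-0.3,-3,4.5],
    [-0.8,-8,4.5],
    [-1.3,-13,4.5],
    [-1.9,-18,4.5],
    [-2.4,-22,4.5],
    [-2.7,-25.5,4],
    [-2.7,-26.2,2]
  ],
  "turn": [0,0,0,0,0,0,0,0,0,0],
  "fingers": [0.5,0.5,0.5,0.5,0.5,0.5,0.5,0.5,0.5,0.5]
}}

```text
time: 29.75
eef_pos: [0.5093, -0.2886, 0.0603]
ee_rot: [0.001, 1.0, -0.002, 0.002]
contact_force: [0.2, -0.0, -0.8]
finger_gap: 0.706
gripper_force: 25.0
```

{"name": "drive_tool", "arguments": {
  "dp": [
    [0,0,-2],
    [0,0,-3.8],
    [0,0,-4.6],
    [0,0,-5.1],
    [0,0,-5.1]
  ],
  "turn": [0,0,0,0,0],
  "fingers": [0.5,0.5,0.5,0.5,0.5]
}}

```text
time: 30.25
eef_pos: [0.5091, -0.2843, 0.0084]
ee_rot: [0.0, 1.0, 0.0, -0.0]
contact_force: [-0.5, -1.3, -0.6]
finger_gap: 0.701
gripper_force: 25.0
```

{"name": "drive_tool", "arguments": {
  "dp": [
    [0,0,0],
    [0,0,0],
    [0,0,0],
    [0,0,0],
    [0,0,2],
    [0,0,5],
    [0,0,8],
    [-2,-2,10],
    [-5,-3,11],
    [-8,-3,11]
  ],
  "turn": [0,0,0,0,0,0,0,0,0,0],
  "fingers": [0.8,1,1,1,1,1,1,1,1,1]
}}

```text
time: 31.25
eef_pos: [0.4287, -0.3158, 0.12]
ee_rot: [0.001, 1.0, -0.0, 0.001]
contact_force: [0.2, -0.1, -0.4]
finger_gap: 1.0
gripper_force: 0.0
```

Run:
```python
from h import *
s=get_state(); print(s['time'],s['eef_pos'],s['finger_gap'],s['contact_force'])
im,m=shot("wrist"); save("w9.png",im)
for c,st in blobs(orange(im),60): print(c,st,onz(m,*c,.060))
im,m=shot("top"); save("t9.png",im)
for c,st in blobs(orange(im),8): print("top",c,st,onz(m,*c,.058))
```

```text
31.25 [ 0.42874052 -0.31579933  0.12003303] 0.9996661748537723 [ 0.15385394 -0.07529172 -0.37350599]
[230.05570776 269.1086758 ] [ 208  242   52   46 1095] [ 0.37758927 -0.27142088  0.06      ]
top [427.49180328  97.62295082] [423  94  10   9  61] [ 0.90095297 -0.53674322  0.058     ]
top [237.60714286 171.71428571] [233 167   8  12  28] [0.6670357  0.07053015 0.058     ]
top [160.83979764 227.90893761] [130 218  57  20 593] [0.49182572 0.31079514 0.058     ]
top [110.85869565 235.57608696] [106 228  18  15  92] [0.46919621 0.46650875 0.058     ]
top [148.36630037 267.34798535] [110 259  80  18 273] [0.36966401 0.34825001 0.058     ]
top [166.46153846 269.42307692] [160 268  16   4  26] [0.36277969 0.29198088 0.058     ]
```

{"name": "drive_tool", "arguments": {
  "dp": [
    [-2,1.5,0],
    [-5,3.5,0],
    [-6.4,4.2,0],
    [-6.4,4.2,0],
    [-6.4,4.2,0]
  ],
  "turn": [0,0,0,0,0],
  "fingers": [1,1,1,1,1]
}}

```text
time: 31.85
eef_pos: [0.366, -0.2731, 0.1188]
ee_rot: [0.001, 1.0, -0.0, 0.001]
contact_force: [0.5, 0.2, 0.3]
finger_gap: 0.998
gripper_force: 0.0
```

```bash
cat > pie.py <<'E'
from h import *
import sys
z=float(sys.argv[1])
s=get_state(); print(s['time'],s['eef_pos'],s['finger_gap'],s['contact_force'])
im,m=shot("wrist"); save(sys.argv[2],im)
h=cv2.cvtColor(im,cv2.COLOR_RGB2HSV)
mk=((h[...,0]>8)&(h[...,0]<24)&(h[...,1]>140)&(h[...,2]>90)).astype(np.uint8)
mk=cv2.morphologyEx(mk,cv2.MORPH_OPEN,np.ones((5,5)))
cs,_=cv2.findContours(mk,cv2.RETR_EXTERNAL,cv2.CHAIN_APPROX_NONE)
for c in cs:
    if cv2.contourArea(c)>800:
        (u,v),ax,a=cv2.fitEllipse(cv2.convexHull(c)); print(np.round([u,v,*ax,a]),onz(m,u,v,z))
g=cv2.GaussianBlur(cv2.cvtColor(im,cv2.COLOR_RGB2GRAY),(3,3),0)
E
python3 pie.py .060 w10.png
```

```text
31.85 [ 0.36598049 -0.27305297  0.11881467] 0.9977287235432654 [0.50614641 0.1638193  0.30435228]
[283. 194.  60.  61. 153.] [ 0.38265676 -0.2750446   0.06      ]
[436. 129.  64.  71.  45.] [ 0.43433567 -0.39201314  0.06      ]
```

Run:
```python
from h import *
im=cv2.imread("pics/w10.png"); m=vision.camera_model("wrist")
c=im[130:260,215:350]; g=cv2.GaussianBlur(cv2.cvtColor(c,cv2.COLOR_BGR2GRAY),(3,3),0)
hc=cv2.HoughCircles(g,cv2.HOUGH_GRADIENT,1,1,param1=80,param2=12,minRadius=33,maxRadius=46)
for u,v,r in hc[0][:8]: print(u+215,v+130,r,onz(m,u+215,v+130,.062))
print(get_state()['eef_pos'])
save("w10c.png",cv2.cvtColor(c,cv2.COLOR_BGR2RGB),4)
```

```text
284.5 195.5 38.8 [ 0.38231899 -0.27629307  0.062     ]
282.5 195.5 35.4 [ 0.3823205  -0.27468368  0.062     ]
283.5 192.5 37.7 [ 0.38480992 -0.27548874  0.062     ]
279.5 190.5 41.0 [ 0.38646523 -0.27228528  0.062     ]
287.5 190.5 42.1 [ 0.38645939 -0.27869285  0.062     ]
290.5 187.5 45.4 [ 0.38892438 -0.28108057  0.062     ]
280.5 189.5 45.4 [ 0.38728838 -0.27308855  0.062     ]
288.5 187.5 44.3 [ 0.38892581 -0.27948304  0.062     ]
[ 0.36614093 -0.273198    0.11868195]
```

View pics/w10c.png

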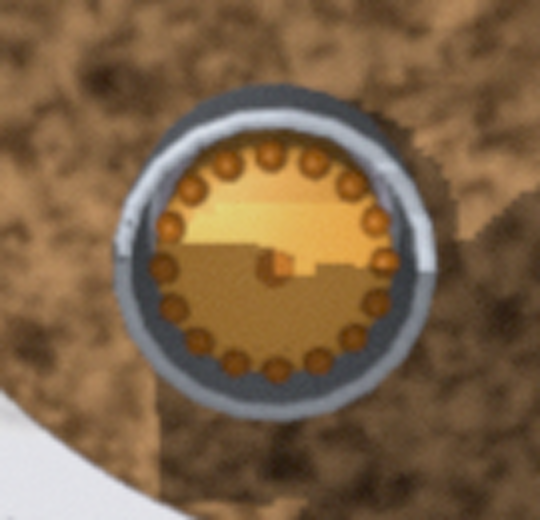

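The crop shows the ring centred at (276,264) of the 4x crop, i.e. (0.382, -0.276), with the pie just inside.

{"name": "drive_tool", "arguments": {
  "dp": [
    [1,-0.2,-1],
    [1.65,-0.2,-4],
    [1.65,-0.2,-7],
    [1.65,-0.2,-10],
    [1.65,-0.2,-11],
    [1.65,-0.2,-11],
    [1.65,-0.2,-11]
  ],
  "turn": [0,0,0,0,0,0,0],
  "fingers": [1,1,1,1,1,1,1]
}}

```text
time: 32.6
eef_pos: [0.3821, -0.2748, 0.0088]
ee_rot: [0.0, 1.0, -0.0, 0.0]
contact_force: [-0.2, 0.2, 0.2]
finger_gap: 0.999
gripper_force: 0.0
```

{"name": "drive_tool", "arguments": {
  "dp": [
    [0,0,0],
    [0,0,0],
    [0,0,0],
    [0,0,0],
    [0,0,0],
    [0,0,0]
  ],
  "turn": [0,0,0,0,0,0],
  "fingers": [0.7,0.5,0.5,0.5,0.5,0.5],
  "newtons": 30
}}

```text
time: 33.2
eef_pos: [0.3815, -0.2743, 0.0089]
ee_rot: [0.0, 1.0, -0.0, 0.0]
contact_force: [-0.3, 2.4, 6.7]
finger_gap: 0.693
gripper_force: 30.0
```

{"name": "drive_tool", "arguments": {
  "dp": [
    [0,0,1],
    [0,0,3],
    [0,0,5.5],
    [0,0,7],
    [1.5,2.2,7],
    [3.5,5.5,7],
    [5.5,9,7],
    [7.5,12.5,7],
    [9.5,16,7],
    [11.5,19.5,7]
  ],
  "turn": [0,0,0,0,0,0,0,0,0,0],
  "fingers": [0.5,0.5,0.5,0.5,0.5,0.5,0.5,0.5,0.5,0.5]
}}

```text
time: 34.2
eef_pos: [0.497, -0.0779, 0.079]
ee_rot: [0.0, 1.0, -0.0, 0.0]
contact_force: [0.1, -0.8, -3.2]
finger_gap: 0.694
gripper_force: 30.0
```

{"name": "drive_tool", "arguments": {
  "dp": [
    [2,3,0],
    [3.4,5.2,0],
    [3.95,5.7,0],
    [3.95,5.7,0],
    [3.95,5.7,-1],
    [3.95,5.7,-2],
    [3.95,5.7,-2.5],
    [3.95,5.7,-2.5]
  ],
  "turn": [0,0,0,0,0,0,0,0],
  "fingers": [0.5,0.5,0.5,0.5,0.5,0.5,0.5,0.5]
}}

```text
time: 35.0
eef_pos: [0.5352, -0.023, 0.0524]
ee_rot: [-0.0, 1.0, -0.001, -0.001]
contact_force: [-1.1, -0.0, -3.5]
finger_gap: 0.7
gripper_force: 30.0
```

{"name": "drive_tool", "arguments": {
  "dp": [
    [0.05,0,-0.5],
    [0.05,0,-0.8],
    [0.05,0,-1.0],
    [0.05,0,-1.1],
    [0.05,0,-1.15],
    [0.05,0,-1.15]
  ],
  "turn": [0,0,0,0,0,0],
  "fingers": [0.5,0.5,0.5,0.5,0.5,0.5]
}}

```text
time: 35.6
eef_pos: [0.5366, -0.0224, 0.042]
ee_rot: [0.0, 1.0, -0.0, 0.0]
contact_force: [0.3, 0.0, -3.4]
finger_gap: 0.695
gripper_force: 30.0
```

{"name": "drive_tool", "arguments": {
  "dp": [
    [0,0,-0.15],
    [0,0,-0.15],
    [0,0,-0.15],
    [0,0,-0.15],
    [0,0,-0.15],
    [0,0,2],
    [0,0,5],
    [0,0,8],
    [-4,-1.5,8],
    [-7,-2.5,8]
  ],
  "turn": [0,0,0,0,0,0,0,0,0,0],
  "fingers": [0.5,0.8,1,1,1,1,1,1,1,1]
}}

```text
time: 36.6
eef_pos: [0.4653, -0.0476, 0.1225]
ee_rot: [0.0, 1.0, 0.0, 0.001]
contact_force: [-0.0, -1.4, -0.4]
finger_gap: 1.001
gripper_force: 0.0
```

```bash
python3 pie.py .092 w11.png
python3 - <<'E'
from h import *
im=cv2.imread("pics/w11.png"); m=vision.camera_model("wrist")
c=im[60:200,180:320]; g=cv2.GaussianBlur(cv2.cvtColor(c,cv2.COLOR_BGR2GRAY),(3,3),0)
hc=cv2.HoughCircles(g,cv2.HOUGH_GRADIENT,1,1,param1=80,param2=12,minRadius=40,maxRadius=60)
for u,v,r in hc[0][:4]: print(u+180,v+60,r,onz(m,u+180,v+60,.094))
E
```

```text
36.6 [ 0.46533941 -0.04759922  0.12250195] 1.0009850227043733 [-0.04110805 -1.41983858 -0.37336975]
[247. 127.  71.  75. 164.] [ 0.53655423 -0.02497777  0.092     ]
247.5 123.5 50.6 [ 0.53454751 -0.02603834  0.094     ]
248.5 125.5 45.5 [ 0.53325006 -0.026665    0.094     ]
242.5 126.5 46.2 [ 0.53260034 -0.02262571  0.094     ]
246.5 127.5 42.7 [ 0.53194833 -0.02528281  0.094     ]
```

{"name": "drive_tool", "arguments": {
  "dp": [
    [-1.5,-0.6,-1],
    [-2.4,-1.05,-3],
    [-2.4,-1.05,-6],
    [-2.4,-1.05,-8.5],
    [-2.4,-1.05,-10.1],
    [-2.4,-1.05,-10.1],
    [-2.4,-1.05,-10.1]
  ],
  "turn": [0,0,0,0,0,0,0],
  "fingers": [0.5,0.5,0.5,0.5,0.5,0.5,0.5]
}}

```text
time: 37.35
eef_pos: [0.4426, -0.0579, 0.0212]
ee_rot: [-0.0, 1.0, -0.0, -0.0]
contact_force: [0.1, -0.8, 0.4]
finger_gap: 0.51
gripper_force: 0.0
```

{"name": "drive_tool", "arguments": {
  "dp": [
    [0,0,0],
    [0,0,0],
    [0,0,0],
    [0,0,0],
    [0,0,0]
  ],
  "turn": [0,0,0,0,0],
  "fingers": [0.2,0.0,0.0,0.0,0.0],
  "newtons": 30
}}

```text
time: 37.85
eef_pos: [0.4426, -0.0579, 0.0212]
ee_rot: [0.0, 1.0, -0.0, 0.0]
contact_force: [0.3, 1.3, 2.8]
finger_gap: 0.147
gripper_force: 30.0
```

{"name": "drive_tool", "arguments": {
  "dp": [
    [0,0.5,0],
    [0,1.3,0],
    [0,2.3,0],
    [0,3.3,0],
    [0,4.3,0],
    [0,5.3,0],
    [0,6.3,0],
    [0,7.2,0],
    [0,7.65,0],
    [0,7.65,0]
  ],
  "turn": [0,0,0,0,0,0,0,0,0,0],
  "fingers": [0,0,0,0,0,0,0,0,0,0]
}}

```text
time: 38.85
eef_pos: [0.4433, 0.017, 0.0212]
ee_rot: [0.001, 1.0, 0.001, 0.001]
contact_force: [-0.9, -26.5, 1.4]
finger_gap: 0.144
gripper_force: 30.0
```

{"name": "drive_tool", "arguments": {
  "dp": [
    [0,-0.12,0],
    [0,-0.12,0],
    [0,-0.12,0],
    [0,-0.12,0],
    [0,-0.12,4],
    [0,-0.12,8],
    [0,-0.3,12],
    [2,-1.5,12.5],
    [6,-3,12.5],
    [9.24,-4.25,12.5]
  ],
  "turn": [0,0,0,0,0,0,0,0,0,0],
  "fingers": [0,0.3,0.5,0.5,0.5,0.6,0.8,1,1,1]
}}

```text
time: 39.85
eef_pos: [0.5365, -0.0243, 0.1468]
ee_rot: [0.0, 1.0, 0.0, 0.001]
contact_force: [-0.3, -0.2, -0.5]
finger_gap: 0.845
gripper_force: 0.0
```

{"name": "drive_tool", "arguments": {
  "dp": [
    [0,0,0],
    [0,0,0],
    [0,0,-1.5],
    [0,0,-3.5],
    [0,0,-5.5],
    [0,0,-6.6],
    [0,0,-6.6],
    [0,0,-6.6]
  ],
  "turn": [0,0,0,0,0,0,0,0],
  "fingers": [1,1,1,1,1,1,1,1]
}}

```text
time: 40.65
eef_pos: [0.5348, -0.0237, 0.0805]
ee_rot: [0.0, 1.0, 0.0, 0.0]
contact_force: [0.4, -0.0, -0.8]
finger_gap: 0.999
gripper_force: 0.0
```

{"name": "drive_tool", "arguments": {
  "dp": [
    [0,0,0],
    [0,0,0],
    [0,0,0],
    [0,0,0],
    [0,0,0],
    [0,0,0],
    [0,0,0],
    [0,0,0]
  ],
  "turn": [0,0,0,0,0,0,0,0],
  "fingers": [0.7,0.6,0.4,0.4,0.4,0.4,0.4,0.4],
  "newtons": 25
}}

```text
time: 41.45
eef_pos: [0.5349, -0.0239, 0.08]
ee_rot: [0.0, 1.0, -0.0, -0.0]
contact_force: [0.5, -0.4, 0.3]
finger_gap: 0.513
gripper_force: 25.0
```

{"name": "drive_tool", "arguments": {
  "dp": [
    [0,0,1],
    [0,0,2.5],
    [0,0,4],
    [-0.5,2,4],
    [-1.5,5,4],
    [-2.5,8.5,4],
    [-3.7,12.5,4],
    [-5,16.5,4],
    [-6.3,20.5,4],
    [-7.6,24.5,4]
  ],
  "turn": [0,0,0,0,0,0,0,0,0,0],
  "fingers": [0.4,0.4,0.4,0.4,0.4,0.4,0.4,0.4,0.4,0.4]
}}

```text
time: 42.45
eef_pos: [0.4582, 0.2226, 0.1206]
ee_rot: [0.0, 1.0, -0.0, 0.0]
contact_force: [0.8, 0.2, -1.5]
finger_gap: 0.517
gripper_force: 25.0
```

{"name": "drive_tool", "arguments": {
  "dp": [
    [-1.3,4,0],
    [-2.6,8,0],
    [-3.9,11.5,0],
    [-4.9,13.9,0],
    [-4.9,14.4,0],
    [-4.9,14.4,-1],
    [-4.9,14.4,-3],
    [-4.9,14.4,-6],
    [-4.9,14.4,-8.5],
    [-4.9,14.4,-10]
  ],
  "turn": [0,0,0,0,0,0,0,0,0,0],
  "fingers": [0.4,0.4,0.4,0.4,0.4,0.4,0.4,0.4,0.4,0.4]
}}

```text
time: 43.45
eef_pos: [0.4098, 0.3631, 0.0178]
ee_rot: [0.001, 1.0, -0.001, -0.001]
contact_force: [0.0, -0.4, -1.7]
finger_gap: 0.517
gripper_force: 25.0
```

{"name": "drive_tool", "arguments": {
  "dp": [
    [0,0,-0.7],
    [0,0,-1.2],
    [0,0,-1.55],
    [0,0,-1.6],
    [0,0,-1.6]
  ],
  "turn": [0,0,0,0,0],
  "fingers": [0.4,0.4,0.4,0.4,0.4]
}}

```text
time: 43.95
eef_pos: [0.4102, 0.3652, 0.0044]
ee_rot: [-0.0, 1.0, -0.0, 0.0]
contact_force: [0.4, -0.1, -1.9]
finger_gap: 0.515
gripper_force: 25.0
```

{"name": "drive_tool", "arguments": {
  "dp": [
    [0,0,0],
    [0,0,0],
    [0,0,0],
    [0,0,0],
    [0,0,2],
    [0,0,6],
    [0,0,10],
    [0.3,-4,12],
    [0.8,-8,12],
    [1.2,-13,12]
  ],
  "turn": [0,0,0,0,0,0,0,0,0,0],
  "fingers": [0.6,0.8,0.9,0.9,1,1,1,1,1,1]
}}

```text
time: 44.95
eef_pos: [0.4222, 0.2347, 0.1248]
ee_rot: [-0.0, 1.0, 0.001, 0.001]
contact_force: [0.9, 0.0, -0.2]
finger_gap: 1.002
gripper_force: 0.0
```

```bash
python3 pie.py .0575 w12.png
```

```text
44.95 [0.42217786 0.23468424 0.12481861] 1.0015172421689698 [ 0.94547346  0.02843327 -0.22170845]
[141. 159. 264. 329.  80.] [0.46618265 0.34766979 0.0575    ]
```

{"name": "drive_tool", "arguments": {
  "dp": [
    [0.3,-4,0],
    [0.8,-8.5,0],
    [1.2,-13,0],
    [1.6,-17.5,0],
    [2,-20.5,0],
    [2,-21.7,0],
    [2,-21.7,-2],
    [2,-21.7,-5],
    [2,-21.7,-8],
    [2,-21.7,-10]
  ],
  "turn": [0,0,0,0,0,0,0,0,0,0],
  "fingers": [0.5,0.5,0.5,0.5,0.5,0.5,0.5,0.5,0.5,0.5]
}}

```text
time: 46.0
eef_pos: [0.4413, 0.0189, 0.0225]
ee_rot: [-0.0, 1.0, 0.0, -0.001]
contact_force: [0.5, 0.0, -0.6]
finger_gap: 0.498
gripper_force: 0.0
```

{"name": "drive_tool", "arguments": {
  "dp": [
    [0,0,-0.1],
    [0,0,-0.1],
    [0,0,-0.1],
    [0,0,-0.1],
    [0,0,-0.1]
  ],
  "turn": [0,0,0,0,0],
  "fingers": [0.2,0,0,0,0],
  "newtons": 30
}}

```text
time: 46.5
eef_pos: [0.4425, 0.0172, 0.0239]
ee_rot: [0.001, 1.0, 0.001, 0.001]
contact_force: [-5.2, -34.4, 4.8]
finger_gap: 0.15
gripper_force: 30.0
```

{"name": "drive_tool", "arguments": {
  "dp": [
    [0,-0.5,0],
    [0,-1.3,0],
    [0,-2.3,0],
    [0,-3.3,0],
    [0,-4.3,0],
    [0,-5.3,0],
    [0,-6.3,0],
    [0,-7.2,0],
    [0,-7.7,0],
    [0,-7.7,0]
  ],
  "turn": [0,0,0,0,0,0,0,0,0,0],
  "fingers": [0,0,0,0,0,0,0,0,0,0]
}}

```text
time: 47.5
eef_pos: [0.4417, -0.0584, 0.0239]
ee_rot: [-0.0, 1.0, -0.001, 0.0]
contact_force: [-2.8, 6.0, 9.3]
finger_gap: 0.144
gripper_force: 30.0
```

{"name": "drive_tool", "arguments": {
  "dp": [
    [0,-0.1,0],
    [0,-0.1,0],
    [0,0.05,0],
    [0,0.05,0],
    [0,0.05,0],
    [0,0.05,4],
    [0,0.05,8],
    [1,1,10],
    [5,2.5,10],
    [9.43,3.7,10]
  ],
  "turn": [0,0,0,0,0,0,0,0,0,0],
  "fingers": [0,0,0.3,0.5,0.5,0.5,0.7,0.9,1,1]
}}

```text
time: 48.5
eef_pos: [0.5373, -0.0215, 0.1244]
ee_rot: [0.0, 1.0, -0.001, 0.001]
contact_force: [-0.5, -1.4, 0.8]
finger_gap: 0.762
gripper_force: 0.0
```

{"name": "drive_tool", "arguments": {
  "dp": [
    [0,0,0],
    [0,0,-2],
    [0,0,-4],
    [0,0,-6],
    [0,0,-7.5],
    [0,0,-8.35],
    [0,0,-8.35]
  ],
  "turn": [0,0,0,0,0,0,0],
  "fingers": [1,1,1,1,1,1,1]
}}

```text
time: 49.2
eef_pos: [0.5354, -0.0219, 0.0386]
ee_rot: [-0.0, 1.0, -0.0, -0.001]
contact_force: [0.2, -1.3, 0.3]
finger_gap: 1.002
gripper_force: 0.0
```

{"name": "drive_tool", "arguments": {
  "dp": [
    [0,0,0],
    [0,0,0],
    [0,0,0],
    [0,0,0],
    [0,0,0],
    [0,0,0]
  ],
  "turn": [0,0,0,0,0,0],
  "fingers": [0.7,0.5,0.5,0.5,0.5,0.5],
  "newtons": 25
}}

```text
time: 49.8
eef_pos: [0.5364, -0.0218, 0.0399]
ee_rot: [0.0, 1.0, -0.0, 0.0]
contact_force: [-1.5, 0.3, 6.0]
finger_gap: 0.698
gripper_force: 25.0
```

{"name": "drive_tool", "arguments": {
  "dp": [
    [0,0,1.5],
    [0,0,3.5],
    [0,0,4.5],
    [-1.8,-3,4.5],
    [-4.3,-7,4.5],
    [-6.8,-11,4.5],
    [-9.3,-15,4.5],
    [-11.8,-19,4.5],
    [-14,-23,4.5],
    [-15.2,-25.2,4]
  ],
  "turn": [0,0,0,0,0,0,0,0,0,0],
  "fingers": [0.5,0.5,0.5,0.5,0.5,0.5,0.5,0.5,0.5,0.5]
}}

```text
time: 50.8
eef_pos: [0.3828, -0.2763, 0.0797]
ee_rot: [0.001, 1.0, -0.001, 0.0]
contact_force: [0.9, 0.1, -1.1]
finger_gap: 0.7
gripper_force: 25.0
```

{"name": "drive_tool", "arguments": {
  "dp": [
    [0,0,-1.5],
    [0,0,-3.5],
    [0,0,-5.5],
    [0,0,-6.6],
    [0,0,-7.1],
    [0,0,-7.1]
  ],
  "turn": [0,0,0,0,0,0],
  "fingers": [0.5,0.5,0.5,0.5,0.5,0.5]
}}

```text
time: 51.4
eef_pos: [0.3842, -0.2736, 0.0083]
ee_rot: [-0.0, 1.0, -0.0, -0.0]
contact_force: [-0.3, 1.1, -0.9]
finger_gap: 0.7
gripper_force: 25.0
```

{"name": "drive_tool", "arguments": {
  "dp": [
    [0,0,0],
    [0,0,0],
    [0,0,0],
    [0,0,0],
    [0,0,2],
    [0,0,5],
    [0,0,8],
    [0.5,-4,11],
    [2,-8,11],
    [3,-11.5,11]
  ],
  "turn": [0,0,0,0,0,0,0,0,0,0],
  "fingers": [0.8,1,1,1,1,1,1,1,1,1]
}}

```text
time: 52.4
eef_pos: [0.4151, -0.3909, 0.1201]
ee_rot: [0.001, 1.0, -0.0, 0.001]
contact_force: [-0.4, 0.4, 0.3]
finger_gap: 1.002
gripper_force: 0.0
```

```bash
python3 pie.py .060 w13.png
python3 - <<'E'
from h import *
im=cv2.imread("pics/w13.png"); m=vision.camera_model("wrist"); H=cv2.cvtColor(im,cv2.COLOR_BGR2GRAY)
c=H[100:270,215:350]; g=cv2.GaussianBlur(c,(3,3),0)
hc=cv2.HoughCircles(g,cv2.HOUGH_GRADIENT,1,1,param1=80,param2=12,minRadius=34,maxRadius=44)
for u,v,r in hc[0][:5]: print(u+215,v+100,r,onz(m,u+215,v+100,.062))
im,m=shot("top"); save("t13.png",im)
for c,st in blobs(orange(im),8): print("top",c,st,onz(m,*c,.058))
E
```

```text
52.4 [ 0.41507145 -0.39085502  0.12006747] 1.0018661601326952 [-0.3848073   0.4286398   0.33252681]
[284. 190.  60.  61. 150.] [ 0.43542059 -0.39372995  0.06      ]
284.5 191.5 39.8 [ 0.43558265 -0.39870226  0.062     ]
283.5 190.5 35.7 [ 0.4364127  -0.39789937  0.062     ]
281.5 191.5 37.9 [ 0.43559028 -0.39628985  0.062     ]
283.5 194.5 37.9 [ 0.43309344 -0.39789425  0.062     ]
285.5 188.5 37.9 [ 0.43805815 -0.39950581  0.062     ]
top [427.18  98.08] [423  94   9   9  50] [ 0.89947104 -0.53569974  0.058     ]
top [237.86956522 171.7826087 ] [234 167   7  12  23] [0.66681182 0.06970233 0.058     ]
top [161.50378378 224.94486486] [129 210  58  29 925] [0.50107473 0.30881659 0.058     ]
top [117.56043956 226.50549451] [106 215  36  28 273] [0.49733141 0.44608845 0.058     ]
top [387.66666667 239.44444444] [385 239   6   2   9] [ 0.44991917 -0.39825322  0.058     ]
top [152.99286564 265.48156956] [110 247  81  30 841] [0.37530453 0.33394787 0.058     ]
top [116.38461538 257.        ] [114 256   6   3  13] [0.40250107 0.44811447 0.058     ]
top [115.81481481 262.        ] [110 260  12   4  27] [0.38704695 0.44961625 0.058     ]
```

```bash
python3 pie.py .060 w14.png
python3 - <<'E'
from h import *
im=cv2.imread("pics/w14.png"); m=vision.camera_model("wrist"); H=cv2.cvtColor(im,cv2.COLOR_BGR2GRAY)
c=H[100:270,215:350]; g=cv2.GaussianBlur(c,(3,3),0)
hc=cv2.HoughCircles(g,cv2.HOUGH_GRADIENT,1,1,param1=80,param2=12,minRadius=34,maxRadius=44)
for u,v,r in hc[0][:5]: print(u+215,v+100,r,onz(m,u+215,v+100,.062))
print(get_state()['eef_pos'])
E
```

```text
52.5 [ 0.41509315 -0.39247704  0.11864524] 1.0043199001096275 [-0.4954697   0.96326049 -1.36766965]
[282. 190.  60.  62. 165.] [ 0.43541949 -0.39367089  0.06      ]
281.5 191.5 35.4 [ 0.43375313 -0.3907691   0.062     ]
282.5 190.5 40.1 [ 0.43457515 -0.3915712   0.062     ]
280.5 189.5 37.9 [ 0.43540105 -0.38997638  0.062     ]
283.5 196.5 34.6 [ 0.42960713 -0.39236206  0.062     ]
282.5 187.5 39.0 [ 0.43703743 -0.39157757  0.062     ]
[ 0.41417574 -0.39007657  0.11816629]
```

{"name": "drive_tool", "arguments": {
  "dp": [
    [1,-0.25,-1],
    [2.1,-0.25,-4],
    [2.1,-0.25,-7],
    [2.1,-0.25,-10],
    [2.1,-0.25,-10.95],
    [2.1,-0.25,-10.95],
    [2.1,-0.25,-10.95]
  ],
  "turn": [0,0,0,0,0,0,0],
  "fingers": [1,1,1,1,1,1,1]
}}

```text
time: 53.25
eef_pos: [0.4357, -0.3913, 0.0098]
ee_rot: [0.0, 1.0, 0.0, 0.0]
contact_force: [0.0, -0.1, 0.1]
finger_gap: 0.997
gripper_force: 0.0
```

{"name": "drive_tool", "arguments": {
  "dp": [
    [0,0,0],
    [0,0,0],
    [0,0,0],
    [0,0,0],
    [0,0,0],
    [0,0,0]
  ],
  "turn": [0,0,0,0,0,0],
  "fingers": [0.7,0.5,0.5,0.5,0.5,0.5],
  "newtons": 30
}}

```text
time: 53.85
eef_pos: [0.4353, -0.3915, 0.0094]
ee_rot: [0.0, 1.0, -0.0, 0.0]
contact_force: [-0.7, -0.3, 5.1]
finger_gap: 0.696
gripper_force: 30.0
```

{"name": "drive_tool", "arguments": {
  "dp": [
    [0,0,1],
    [0,0,3],
    [0,0,5.5],
    [0,0,7],
    [0.6,2.2,7],
    [1.5,5.7,7],
    [2.6,9.7,7],
    [3.7,13.7,7],
    [4.8,17.7,7],
    [5.9,21.7,7]
  ],
  "turn": [0,0,0,0,0,0,0,0,0,0],
  "fingers": [0.5,0.5,0.5,0.5,0.5,0.5,0.5,0.5,0.5,0.5]
}}

```text
time: 54.85
eef_pos: [0.4942, -0.1726, 0.0793]
ee_rot: [-0.0, 1.0, -0.0, -0.0]
contact_force: [-0.2, -0.1, -2.3]
finger_gap: 0.696
gripper_force: 30.0
```

{"name": "drive_tool", "arguments": {
  "dp": [
    [1.1,4,0],
    [2.2,8,0],
    [3.2,11.5,0],
    [4,14,0],
    [4.15,15.2,0],
    [4.15,15.2,0],
    [4.15,15.2,-1],
    [4.15,15.2,-2],
    [4.15,15.2,-2.5],
    [4.15,15.2,-2.5]
  ],
  "turn": [0,0,0,0,0,0,0,0,0,0],
  "fingers": [0.5,0.5,0.5,0.5,0.5,0.5,0.5,0.5,0.5,0.5]
}}

```text
time: 55.85
eef_pos: [0.535, -0.0229, 0.0528]
ee_rot: [-0.0, 1.0, -0.001, -0.001]
contact_force: [-0.5, -0.5, -2.1]
finger_gap: 0.694
gripper_force: 30.0
```

{"name": "drive_tool", "arguments": {
  "dp": [
    [0,0,-0.5],
    [0,0,-0.8],
    [0,0,-1.0],
    [0,0,-1.1],
    [0,0,-1.2],
    [0,0,-1.2]
  ],
  "turn": [0,0,0,0,0,0],
  "fingers": [0.5,0.5,0.5,0.5,0.5,0.5]
}}

```text
time: 56.45
eef_pos: [0.5357, -0.0222, 0.042]
ee_rot: [0.0, 1.0, -0.0, 0.0]
contact_force: [0.8, -0.4, -2.4]
finger_gap: 0.696
gripper_force: 30.0
```

{"name": "drive_tool", "arguments": {
  "dp": [
    [0,0,-0.1],
    [0,0,-0.1],
    [0,0,-0.1],
    [0,0,-0.1],
    [0,0,-0.1],
    [0,0,2],
    [0,0,5],
    [0,0,8],
    [-4,-1.5,8],
    [-7,-2.5,8]
  ],
  "turn": [0,0,0,0,0,0,0,0,0,0],
  "fingers": [0.5,0.8,1,1,1,1,1,1,1,1]
}}

```text
time: 57.45
eef_pos: [0.4645, -0.0475, 0.1225]
ee_rot: [0.0, 1.0, 0.0, 0.001]
contact_force: [0.8, -0.6, -0.6]
finger_gap: 1.001
gripper_force: 0.0
```

```bash
python3 pie.py .092 w15.png
```

```text
57.45 [ 0.46454246 -0.04746621  0.12253266] 1.0005280492487219 [ 0.76629391 -0.57601922 -0.57511088]
[248. 129.  72.  75. 159.] [ 0.53421359 -0.02527983  0.092     ]
```

{"name": "drive_tool", "arguments": {
  "dp": [
    [-1.5,-0.6,-1],
    [-2.3,-1.05,-3],
    [-2.3,-1.05,-6],
    [-2.3,-1.05,-8.5],
    [-2.3,-1.05,-10.1],
    [-2.3,-1.05,-10.1],
    [-2.3,-1.05,-10.1]
  ],
  "turn": [0,0,0,0,0,0,0],
  "fingers": [0.5,0.5,0.5,0.5,0.5,0.5,0.5]
}}

```text
time: 58.2
eef_pos: [0.4428, -0.0578, 0.0212]
ee_rot: [-0.0, 1.0, -0.0, -0.0]
contact_force: [-0.2, 0.4, -0.6]
finger_gap: 0.512
gripper_force: 0.0
```

{"name": "drive_tool", "arguments": {
  "dp": [
    [0,0,0],
    [0,0,0],
    [0,0,0],
    [0,0,0],
    [0,0,0]
  ],
  "turn": [0,0,0,0,0],
  "fingers": [0.2,0.0,0.0,0.0,0.0],
  "newtons": 30
}}

```text
time: 58.7
eef_pos: [0.4428, -0.0579, 0.0212]
ee_rot: [0.0, 1.0, -0.0, 0.0]
contact_force: [-1.4, -2.6, 2.2]
finger_gap: 0.146
gripper_force: 30.0
```

{"name": "drive_tool", "arguments": {
  "dp": [
    [0,0.5,0],
    [0,1.3,0],
    [0,2.3,0],
    [0,3.3,0],
    [0,4.3,0],
    [0,5.3,0],
    [0,6.3,0],
    [0,7.2,0],
    [0,7.65,0],
    [0,7.65,0]
  ],
  "turn": [0,0,0,0,0,0,0,0,0,0],
  "fingers": [0,0,0,0,0,0,0,0,0,0]
}}

```text
time: 59.7
eef_pos: [0.4435, 0.017, 0.0212]
ee_rot: [0.001, 1.0, 0.001, 0.001]
contact_force: [-0.8, -25.8, 1.8]
finger_gap: 0.142
gripper_force: 30.0
```

{"name": "drive_tool", "arguments": {
  "dp": [
    [0,-0.12,0],
    [0,-0.12,0],
    [0,-0.12,0],
    [0,-0.12,0],
    [0,-0.12,4],
    [0,-0.12,8],
    [0,-0.3,12],
    [2,-1.5,12.5],
    [6,-3,12.5],
    [9.15,-4.25,12.5]
  ],
  "turn": [0,0,0,0,0,0,0,0,0,0],
  "fingers": [0,0.3,0.5,0.5,0.5,0.6,0.8,1,1,1]
}}

```text
time: 60.7
eef_pos: [0.5358, -0.0242, 0.1467]
ee_rot: [0.0, 1.0, 0.0, 0.001]
contact_force: [-0.0, 0.0, 1.1]
finger_gap: 0.846
gripper_force: 0.0
```

{"name": "drive_tool", "arguments": {
  "dp": [
    [0,0,0],
    [0,0,0],
    [0,0,-1.5],
    [0,0,-3.5],
    [0,0,-5.5],
    [0,0,-6.6],
    [0,0,-6.6],
    [0,0,-6.6]
  ],
  "turn": [0,0,0,0,0,0,0,0],
  "fingers": [1,1,1,1,1,1,1,1]
}}

```text
time: 61.5
eef_pos: [0.5341, -0.0235, 0.0804]
ee_rot: [0.0, 1.0, 0.0, 0.0]
contact_force: [-0.1, 0.8, 0.9]
finger_gap: 1.0
gripper_force: 0.0
```

{"name": "drive_tool", "arguments": {
  "dp": [
    [0,0,0],
    [0,0,0],
    [0,0,0],
    [0,0,0],
    [0,0,0],
    [0,0,0],
    [0,0,0],
    [0,0,0]
  ],
  "turn": [0,0,0,0,0,0,0,0],
  "fingers": [0.7,0.6,0.4,0.4,0.4,0.4,0.4,0.4],
  "newtons": 25
}}

```text
time: 62.3
eef_pos: [0.5342, -0.0238, 0.08]
ee_rot: [0.0, 1.0, -0.0, 0.0]
contact_force: [0.0, 0.3, 0.0]
finger_gap: 0.511
gripper_force: 25.0
```

{"name": "drive_tool", "arguments": {
  "dp": [
    [0,0,1],
    [0,0,2.5],
    [0,0,4],
    [-0.4,2,4],
    [-1,5,4],
    [-1.7,8.5,4],
    [-2.4,12.5,4],
    [-3.2,16.5,4],
    [-4,20.5,4],
    [-4.8,24.5,4]
  ],
  "turn": [0,0,0,0,0,0,0,0,0,0],
  "fingers": [0.4,0.4,0.4,0.4,0.4,0.4,0.4,0.4,0.4,0.4]
}}

```text
time: 63.3
eef_pos: [0.4857, 0.2228, 0.1206]
ee_rot: [-0.0, 1.0, -0.0, 0.0]
contact_force: [0.5, -0.6, -0.5]
finger_gap: 0.511
gripper_force: 25.0
```

{"name": "drive_tool", "arguments": {
  "dp": [
    [-0.7,3,0],
    [-1.1,5.5,0],
    [-1.1,6.4,0],
    [-1.1,6.4,0],
    [-1.1,6.4,-1.5],
    [-1.1,6.4,-4],
    [-1.1,6.4,-7],
    [-1.1,6.4,-9],
    [-1.1,6.4,-10],
    [-1.1,6.4,-10]
  ],
  "turn": [0,0,0,0,0,0,0,0,0,0],
  "fingers": [0.4,0.4,0.4,0.4,0.4,0.4,0.4,0.4,0.4,0.4]
}}

```text
time: 64.3
eef_pos: [0.4751, 0.2842, 0.0192]
ee_rot: [0.0, 1.0, -0.001, -0.001]
contact_force: [-0.2, -0.6, -1.7]
finger_gap: 0.516
gripper_force: 25.0
```

{"name": "drive_tool", "arguments": {
  "dp": [
    [0,0,-0.7],
    [0,0,-1.2],
    [0,0,-1.55],
    [0,0,-1.6],
    [0,0,-1.6]
  ],
  "turn": [0,0,0,0,0],
  "fingers": [0.4,0.4,0.4,0.4,0.4]
}}

```text
time: 64.8
eef_pos: [0.4752, 0.2853, 0.0041]
ee_rot: [0.0, 1.0, -0.0, 0.0]
contact_force: [0.1, 0.2, -1.6]
finger_gap: 0.514
gripper_force: 25.0
```

{"name": "drive_tool", "arguments": {
  "dp": [
    [0,0,0],
    [0,0,0],
    [0,0,0],
    [0,0,0],
    [0,0,2],
    [0,0,6],
    [0,0,10],
    [-0.3,-2,12],
    [-1,-6,12],
    [-1.5,-11,12]
  ],
  "turn": [0,0,0,0,0,0,0,0,0,0],
  "fingers": [0.6,0.8,0.9,0.9,1,1,1,1,1,1]
}}

```text
time: 65.8
eef_pos: [0.46, 0.1752, 0.1247]
ee_rot: [-0.0, 1.0, 0.001, 0.001]
contact_force: [0.8, -0.6, -0.5]
finger_gap: 0.997
gripper_force: 0.0
```

{"name": "drive_tool", "arguments": {
  "dp": [
    [-0.3,-4,0],
    [-0.9,-8.5,0],
    [-1.4,-12,0],
    [-1.75,-14.5,0],
    [-1.75,-15.6,0],
    [-1.75,-15.6,-2],
    [-1.75,-15.6,-5],
    [-1.75,-15.6,-8],
    [-1.75,-15.6,-10],
    [-1.75,-15.6,-10.2]
  ],
  "turn": [0,0,0,0,0,0,0,0,0,0],
  "fingers": [0.5,0.5,0.5,0.5,0.5,0.5,0.5,0.5,0.5,0.5]
}}

```text
time: 66.8
eef_pos: [0.4419, 0.02, 0.0202]
ee_rot: [-0.0, 1.0, 0.0, -0.002]
contact_force: [1.0, -0.1, -0.4]
finger_gap: 0.499
gripper_force: 0.0
```

{"name": "drive_tool", "arguments": {
  "dp": [
    [0,0,-0.1],
    [0,0,-0.1],
    [0,0,-0.1],
    [0,0,-0.1],
    [0,0,-0.1],
    [0,0,-0.1]
  ],
  "turn": [0,0,0,0,0,0],
  "fingers": [0.5,0.2,0,0,0,0],
  "newtons": 30
}}

```text
time: 67.4
eef_pos: [0.4431, 0.0174, 0.0214]
ee_rot: [0.001, 1.0, 0.001, 0.0]
contact_force: [-6.5, -51.3, 4.1]
finger_gap: 0.143
gripper_force: 30.0
```

{"name": "drive_tool", "arguments": {
  "dp": [
    [0,-0.5,0],
    [0,-1.3,0],
    [0,-2.3,0],
    [0,-3.3,0],
    [0,-4.3,0],
    [0,-5.3,0],
    [0,-6.3,0],
    [0,-7.2,0],
    [0,-7.8,0],
    [0,-7.8,0]
  ],
  "turn": [0,0,0,0,0,0,0,0,0,0],
  "fingers": [0,0,0,0,0,0,0,0,0,0]
}}

```text
time: 68.4
eef_pos: [0.4423, -0.0584, 0.0214]
ee_rot: [-0.0, 1.0, -0.001, -0.0]
contact_force: [-2.6, 2.2, 7.9]
finger_gap: 0.143
gripper_force: 30.0
```

{"name": "drive_tool", "arguments": {
  "dp": [
    [0,-0.15,0],
    [0,-0.2,0],
    [0,-0.2,0],
    [0,0,0],
    [0,0,0],
    [0,0,0],
    [0,0,4],
    [0,0,8],
    [1,1,10],
    [5,2.5,10]
  ],
  "turn": [0,0,0,0,0,0,0,0,0,0],
  "fingers": [0,0,0,0.3,0.5,0.5,0.5,0.7,0.9,1]
}}

```text
time: 69.4
eef_pos: [0.4923, -0.034, 0.1241]
ee_rot: [0.001, 1.0, -0.001, 0.002]
contact_force: [1.0, -0.9, 0.9]
finger_gap: 0.68
gripper_force: 0.0
```

{"name": "drive_tool", "arguments": {
  "dp": [
    [4.35,1.2,0],
    [4.35,1.2,0],
    [4.35,1.2,-2],
    [4.35,1.2,-4],
    [4.35,1.2,-6],
    [4.35,1.2,-7.5],
    [4.35,1.2,-8.1],
    [4.35,1.2,-8.1]
  ],
  "turn": [0,0,0,0,0,0,0,0],
  "fingers": [1,1,1,1,1,1,1,1]
}}

```text
time: 70.2
eef_pos: [0.5356, -0.0217, 0.0394]
ee_rot: [-0.0, 1.0, -0.0, -0.001]
contact_force: [-0.5, -0.8, 0.0]
finger_gap: 0.998
gripper_force: 0.0
```

{"name": "drive_tool", "arguments": {
  "dp": [
    [0,0,0],
    [0,0,0],
    [0,0,0],
    [0,0,0],
    [0,0,0],
    [0,0,0]
  ],
  "turn": [0,0,0,0,0,0],
  "fingers": [0.7,0.5,0.5,0.5,0.5,0.5],
  "newtons": 25
}}

```text
time: 70.8
eef_pos: [0.5364, -0.0216, 0.0404]
ee_rot: [0.0, 1.0, -0.0, 0.0]
contact_force: [-0.6, -0.6, 5.0]
finger_gap: 0.695
gripper_force: 25.0
```

```bash
cat > rings.py <<'E'
from h import *
import sys
im,m=shot("top"); save(sys.argv[1],im)
h=cv2.cvtColor(im,cv2.COLOR_RGB2HSV)
c=proj(m,[.437,-.318,.022]); yy,xx=np.mgrid[:420,:560]
mk=(h[...,1]<70)&((xx-c[0])**2+(yy-c[1])**2<42**2)
mk=cv2.morphologyEx(mk.astype(np.uint8),cv2.MORPH_CLOSE,np.ones((5,5)))
for b,st in blobs(mk,15): 
    u,v=st[0]+st[2]/2-.5,st[1]+st[3]/2-.5; print(b.round(1),st,onz(m,u,v,.05).round(4))
E
python3 rings.py t16.png
```

```text
[352.6 211.1] [340 202  23  18 209] [ 0.5419 -0.2865  0.05  ]
[349.3 261.3] [338 250  23  23 301] [ 0.3835 -0.2773  0.05  ]
```

Ring A has been knocked to about x = 0.54, near the trivet's edge. I put this ring down first, then mend that.

{"name": "drive_tool", "arguments": {
  "dp": [
    [0,0,1.5],
    [0,0,3.5],
    [0,0,5],
    [-0.6,-2.5,5],
    [-1.7,-6.5,5],
    [-2.9,-11,5],
    [-4.1,-15.5,5],
    [-5.3,-20,5],
    [-6.5,-24.5,5],
    [-7.7,-28.5,5]
  ],
  "turn": [0,0,0,0,0,0,0,0,0,0],
  "fingers": [0.5,0.5,0.5,0.5,0.5,0.5,0.5,0.5,0.5,0.5]
}}

```text
time: 71.85
eef_pos: [0.4583, -0.3085, 0.0898]
ee_rot: [0.0, 1.0, -0.0, -0.0]
contact_force: [0.4, -0.3, -0.7]
finger_gap: 0.694
gripper_force: 25.0
```

{"name": "drive_tool", "arguments": {
  "dp": [
    [-1.1,-4,0],
    [-2.2,-7.5,0],
    [-2.4,-8.5,0],
    [-2.4,-8.5,-2],
    [-2.4,-8.5,-4],
    [-2.4,-8.5,-6],
    [-2.4,-8.5,-7.5],
    [-2.4,-8.5,-8.1],
    [-2.4,-8.5,-8.1]
  ],
  "turn": [0,0,0,0,0,0,0,0,0],
  "fingers": [0.5,0.5,0.5,0.5,0.5,0.5,0.5,0.5,0.5]
}}

```text
time: 72.75
eef_pos: [0.4353, -0.3908, 0.0087]
ee_rot: [-0.0, 1.0, 0.0, -0.0]
contact_force: [-0.2, 0.9, -1.7]
finger_gap: 0.695
gripper_force: 25.0
```

{"name": "drive_tool", "arguments": {
  "dp": [
    [0,0,0],
    [0,0,0],
    [0,0,0],
    [0,0,0],
    [0,0,2],
    [0,0,6],
    [0,0,10],
    [2,3,12],
    [4.5,7,12],
    [6.5,10,12]
  ],
  "turn": [0,0,0,0,0,0,0,0,0,0],
  "fingers": [0.8,1,1,1,1,1,1,1,1,1]
}}

```text
time: 73.75
eef_pos: [0.5011, -0.2901, 0.1301]
ee_rot: [0.001, 1.0, -0.0, 0.001]
contact_force: [-0.4, -0.8, 1.0]
finger_gap: 1.002
gripper_force: 0.0
```

{"name": "drive_tool", "arguments": {
  "dp": [
    [0,0,0],
    [0,0,0],
    [0,0,0]
  ],
  "turn": [0,0,0],
  "fingers": [1,1,1]
}}

```text
time: 74.05
eef_pos: [0.4999, -0.2921, 0.1289]
ee_rot: [0.0, 1.0, -0.0, -0.0]
contact_force: [-0.4, 0.1, -0.1]
finger_gap: 0.999
gripper_force: 0.0
```

Run:
```python
from h import *
s=get_state(); print(s['time'],s['eef_pos'])
im,m=shot("wrist"); t,mt=shot("top"); 
a=cv2.resize(im[60:300,120:440],None,fx=2.0,fy=2.0,interpolation=cv2.INTER_CUBIC)
save("w17.png",a)
for p in [(.545,-.2865,.062),(.545,-.2865,.022)]: print(proj(m,p))
g=cv2.GaussianBlur(cv2.cvtColor(im[60:290,180:400],cv2.COLOR_RGB2GRAY),(3,3),0)
hc=cv2.HoughCircles(g,cv2.HOUGH_GRADIENT,1,1,param1=80,param2=12,minRadius=34,maxRadius=46)
for u,v,r in hc[0][:5]: print(u+180,v+60,r,onz(m,u+180,v+60,.062))
```

```text
74.05 [ 0.49985414 -0.29214246  0.12892614]
[273.64935709 157.50821406]
[274.80708803 151.07444562]
272.5 150.5 36.2 [ 0.55062414 -0.28563111  0.062     ]
273.5 147.5 37.7 [ 0.55300864 -0.28645749  0.062     ]
270.5 150.5 42.1 [ 0.55062596 -0.28402495  0.062     ]
271.5 149.5 39.9 [ 0.55142162 -0.28483725  0.062     ]
270.5 148.5 37.7 [ 0.55221766 -0.28404483  0.062     ]
```

View pics/w17.png

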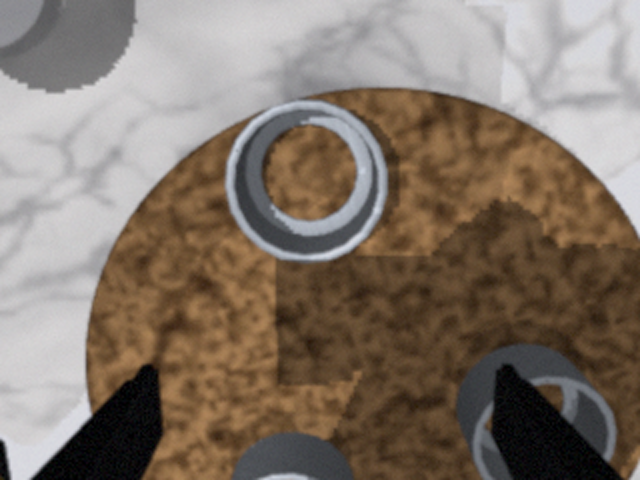

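The ring stands upright at (306,181) in the crop, right at the trivet's rim. I move it inward by 3.5 cm.

{"name": "drive_tool", "arguments": {
  "dp": [
    [3,0.5,0],
    [5,0.65,-2],
    [5,0.65,-5],
    [5,0.65,-8.5],
    [5,0.65,-11],
    [5,0.65,-12],
    [5,0.65,-12],
    [5,0.65,-12]
  ],
  "turn": [0,0,0,0,0,0,0,0],
  "fingers": [1,1,1,1,1,1,1,1]
}}

```text
time: 74.95
eef_pos: [0.5506, -0.2857, 0.0099]
ee_rot: [0.0, 1.0, -0.0, 0.001]
contact_force: [0.0, -0.2, 0.2]
finger_gap: 0.999
gripper_force: 0.0
```

{"name": "drive_tool", "arguments": {
  "dp": [
    [0,0,0],
    [0,0,0],
    [0,0,0],
    [0,0,0],
    [0,0,0],
    [0,0,0]
  ],
  "turn": [0,0,0,0,0,0],
  "fingers": [0.7,0.5,0.5,0.5,0.5,0.5],
  "newtons": 25
}}

```text
time: 75.55
eef_pos: [0.5504, -0.285, 0.0094]
ee_rot: [0.0, 1.0, -0.0, 0.0]
contact_force: [-0.9, 0.9, 4.9]
finger_gap: 0.704
gripper_force: 25.0
```

{"name": "drive_tool", "arguments": {
  "dp": [
    [0,0,0.6],
    [0,0,1],
    [-1.5,0,1],
    [-3,0,1],
    [-3.8,0,1],
    [-3.8,0,0.5],
    [-3.8,0,0.05],
    [-3.8,0,0.05]
  ],
  "turn": [0,0,0,0,0,0,0,0],
  "fingers": [0.5,0.5,0.5,0.5,0.5,0.5,0.5,0.5]
}}

```text
time: 76.35
eef_pos: [0.5128, -0.2852, 0.009]
ee_rot: [0.0, 1.0, 0.0, 0.0]
contact_force: [-0.7, 0.1, -0.4]
finger_gap: 0.702
gripper_force: 25.0
```

{"name": "drive_tool", "arguments": {
  "dp": [
    [0,0,0],
    [0,0,0],
    [0,0,0],
    [0,0,0],
    [0,0,2],
    [0,0,6],
    [0,0,10],
    [-1.5,3,13],
    [-3,7,13],
    [-4.2,12,13]
  ],
  "turn": [0,0,0,0,0,0,0,0,0,0],
  "fingers": [0.8,1,1,1,1,1,1,1,1,1]
}}

```text
time: 77.35
eef_pos: [0.47, -0.166, 0.1404]
ee_rot: [0.001, 1.0, -0.001, 0.001]
contact_force: [1.1, 0.2, -0.3]
finger_gap: 1.006
gripper_force: 0.0
```

{"name": "drive_tool", "arguments": {
  "dp": [
    [0,5,0],
    [0,10,0],
    [0,15,0],
    [0,20,0],
    [0,25,0],
    [0,30,0],
    [0,33,0],
    [0,33,0],
    [0,33,0],
    [0,33,0]
  ],
  "turn": [0,0,0,0,0,0,0,0,0,0],
  "fingers": [0.5,0.5,0.5,0.5,0.5,0.5,0.5,0.5,0.5,0.5]
}}

```text
time: 78.35
eef_pos: [0.4705, 0.1628, 0.1395]
ee_rot: [0.0, 1.0, -0.0, -0.0]
contact_force: [0.3, -0.6, 0.5]
finger_gap: 0.502
gripper_force: 0.0
```

```bash
python3 rings.py t18.png
cat > key.py <<'E'
from h import *
import sys
s=get_state(); print(s['time'],s['eef_pos'],s['q'])
im,m=shot("wrist"); save(sys.argv[1],im)
h=cv2.cvtColor(im,cv2.COLOR_RGB2HSV)
u0,v0=proj(m,[.517,.168,.066]); print("guess px",u0,v0)
g=cv2.cvtColor(im,cv2.COLOR_RGB2GRAY)
r=50; U,V=int(u0),int(v0); c=g[V-r:V+r,U-r:U+r]
print("\n".join("".join(" .:-=+*#%@"[int(x)*10//256] for x in row[::2]) for row in c[::4]))
E
python3 key.py w18.png
```

```text
[352.1 220.1] [340 209  24  23 294] [ 0.5119 -0.2876  0.05  ]
[386.2 245.1] [374 234  24  23 316] [ 0.4325 -0.393   0.05  ]
[349.3 261.4] [338 250  23  23 300] [ 0.3835 -0.2773  0.05  ]
78.4 [0.47062776 0.1626289  0.13949098] [ 2.00080268e-01  3.72914552e-01  1.92038724e+00 -2.30325186e-04
  8.48424295e-01  1.77246388e+00]
guess px 274.15709429255963 154.84082147276084
##################################################
###################*+======+*#####################
***###########*===++++++++=====-=*################
**#########*++++++**######**++===---=+###########*
*########*+++**################*++==--+*######****
#######*=++*########*==***#*++*##**+=---+********+
######*++*####*:**#******#*+=****##*+==---=*******
#####*++*#######+*******#*==-:-=***##*=----=**###*
####*=+*#######****#***#+=*#*+--:.-=**+=--==+**###
####*+*###*==**********=+*#*+=-----+*#*+=--==+***#
####++*####***********=+##*+=:---=+**+#+=--==+#***
####++*###**********+=*#**+------*=::+#*=--==+#***
####*+*##=--*******+=*#*+=-----******+#*=--==*****
#####=+##*********=+*#*+=-----*******+*+---=*#####
#####*=*##******+-+#**+-----+****-=+*#*=--==######
######*=*##*+:*==*#*+=-----=**********=--==#######
#######+=*##**++*#*+=----=+**++****#*=--=*########
#########==*#*+#**+-==---+****=+++*=--=+##########
####%#####*==++++==****+:+***+#*+=--=+############
#############*==++**#####***++=--+####============
#################*+=----------====================
######################============================
######################============================
######################=========================-==
######################====================--------
```

Run:
```python
from h import *
im=cv2.cvtColor(cv2.imread("pics/w18.png"),cv2.COLOR_BGR2RGB); m=vision.camera_model("wrist")
a,b=onz(m,278,132,.079),onz(m,255,174,.079); d=a-b; print(a,b,(a+b)/2,np.linalg.norm(d),np.arctan2(d[1],d[0]))
# bright strip of the wing top: connected bright pixels inside the wing bbox
g=cv2.cvtColor(im,cv2.COLOR_RGB2GRAY)
c=cv2.resize(g[100:210,220:330],None,fx=1,fy=1)
# timer body circle: white face outline via Hough
hc=cv2.HoughCircles(cv2.GaussianBlur(c,(5,5),0),cv2.HOUGH_GRADIENT,1,1,param1=80,param2=12,minRadius=28,maxRadius=46)
for u,v,r in hc[0][:5]: print(u+220,v+100,r,onz(m,u+220,v+100,.042))
```

```text
[0.53642649 0.16444297 0.079     ] [0.50363483 0.18307637 0.079     ] [0.52003066 0.17375967 0.079     ] 0.0377159979127297 -0.5167360316096531
271.5 147.5 40.6 [0.52023556 0.17088206 0.042     ]
268.5 149.5 34.4 [0.51846892 0.17358987 0.042     ]
270.5 144.5 37.5 [0.52288438 0.17173973 0.042     ]
269.5 147.5 34.0 [0.52023947 0.17266912 0.042     ]
266.5 147.5 36.5 [0.52024533 0.17534968 0.042     ]
```

{"name": "drive_tool", "arguments": {
  "dp": [
    [1,0.2,0],
    [2,0.4,0],
    [3,0.6,0],
    [4,0.8,0],
    [4.95,1,0],
    [4.95,1,0],
    [4.95,1,0],
    [4.95,1,0],
    [4.95,1,0],
    [4.95,1,0]
  ],
  "turn": [0.14,0.28,0.42,0.56,0.7,0.84,0.98,1.12,1.26,1.4],
  "fingers": [0.5,0.5,0.5,0.5,0.5,0.5,0.5,0.5,0.5,0.5]
}}

```text
time: 79.45
eef_pos: [0.5202, 0.1725, 0.1395]
ee_rot: [0.0, 0.764, 0.646, -0.0]
contact_force: [0.8, 0.3, 1.0]
finger_gap: 0.502
gripper_force: 0.0
```

{"name": "drive_tool", "arguments": {
  "dp": [
    [0,0,0],
    [0,0,0],
    [0,0,0],
    [0,0,0],
    [0,0,0],
    [0,0,0],
    [0,0,0],
    [0,0,0],
    [0,0,0],
    [0,0,0]
  ],
  "turn": [0.14,0.28,0.42,0.56,0.7,0.84,0.98,1.12,1.22,1.22],
  "fingers": [0.5,0.5,0.5,0.5,0.5,0.5,0.5,0.5,0.5,0.5]
}}

```text
time: 80.45
eef_pos: [0.5202, 0.1726, 0.1395]
ee_rot: [-0.0, 0.258, 0.966, 0.0]
contact_force: [0.7, 0.6, -0.3]
finger_gap: 0.495
gripper_force: 0.0
```

Run:
```python
from h import *
s=get_state(); print(s['time'],s['eef_pos'],s['ee_rot'],s['q'])
im,m=shot("wrist"); save("w19.png",im)
g=cv2.cvtColor(im,cv2.COLOR_RGB2GRAY)
U,V=proj(m,[.520,.173,.079]).astype(int); print(U,V)
c=g[V-50:V+60,U-50:U+50]
print("\n".join("".join(" .:-=+*#%@"[int(x)*10//256] for x in row[::2]) for row in c[::4]))
```

```text
80.45 [0.52021041 0.17264743 0.13948428] [-1.02169483e-05  2.57990269e-01  9.66147515e-01  1.92273586e-05] [ 1.99895397e-01  4.37892510e-01  1.80315982e+00  5.55468776e-05
  9.00541530e-01 -8.49052485e-01]
285 211
##########*+=-----==================*#############
########*==-----===++++******+++++====*###########
###**#*===---===+**######**#####**+++===##########
#+=======---=+**#**+***==*****+*###*+++==#########
========----====-:==++---+*+*--*+-+====+==*#######
=======----==-----:----:::::---------=+*+=+**#####
=======---==-----------::===-----:.:--+*++=#######
======----=---:-------::-=+=:---------+#*+=*######
======-:--=-----------::----:---------=#*+=*####**
=====--:--=-----------:-----:-------::=#*+=*####*#
==-----:--=-::--------:----:----------=#*+=#######
------=-:-=-----------:----:----------+#+=*#######
-------=-:-=---:------:----:--------:=**=*########
-=--------:--=:-------:----:---------=+=*#########
--=-=--===--:-=----::::----:---::-----+###########
--------------:--=-:-::---::----=---*#############
-------------===----=-----:-----=*################
==+---------====+====------====+################**
+++======++*+**###*+=+++++=++++*############******
++++++*******################################*****
===++******###############################*#***+++
  .=**#################################*##***+.   
   =*###############################**#******+    
   -##############################*#****#*#**=    
   :##############################***#######*-    
   :##################**#**##******###*******:    
   :################*************************:    
   .##############***************************:
```

The text view shows the wing upright in the picture at columns 22–28, centred between the fingers and aligned. I go down and grip it.

{"name": "drive_tool", "arguments": {
  "dp": [
    [0,0,-3],
    [0,0,-6],
    [0,0,-9],
    [0,0,-10.5],
    [0,0,-11],
    [0,0,-11],
    [0,0,-11]
  ],
  "turn": [0,0,0,0,0,0,0],
  "fingers": [0.5,0.5,0.5,0.5,0.5,0.5,0.5]
}}

```text
time: 81.2
eef_pos: [0.5205, 0.1735, 0.0303]
ee_rot: [0.001, 0.259, 0.966, 0.0]
contact_force: [-0.5, 0.2, 0.6]
finger_gap: 0.501
gripper_force: 0.0
```

{"name": "drive_tool", "arguments": {
  "dp": [
    [0,0,0],
    [0,0,0],
    [0,0,0],
    [0,0,0],
    [0,0,0],
    [0,0,0]
  ],
  "turn": [0,0,0,0,0,0],
  "fingers": [0.2,0,0,0,0,0],
  "newtons": 40
}}

```text
time: 81.8
eef_pos: [0.5201, 0.1737, 0.0295]
ee_rot: [0.0, 0.258, 0.966, 0.0]
contact_force: [0.7, 0.6, 1.1]
finger_gap: 0.089
gripper_force: 39.9
```

{"name": "drive_tool", "arguments": {
  "dp": [
    [0,0,0],
    [0,0,0],
    [0,0,0],
    [0,0,0]
  ],
  "turn": [-0.1,-0.2,-0.3,-0.3],
  "fingers": [0,0,0,0]
}}

```text
time: 82.2
eef_pos: [0.5196, 0.1732, 0.0295]
ee_rot: [-0.0, 0.4, 0.916, -0.0]
contact_force: [-2.6, -4.3, 5.6]
finger_gap: 0.095
gripper_force: 39.9
```

```bash
python3 -c "
from plant import get_state
s=get_state(); print(s['contact_force'],s['torque'],s['finger_gap'],s['eef_pos'],s['q'][5])"
```

```text
[-2.57084101 -4.27498449  5.6481649 ] [-0.84732314  0.35297049 -0.03078864] 0.09459585698955299 [0.51957438 0.17315773 0.0295286 ] -0.5458476303479032
```

{"name": "drive_tool", "arguments": {
  "dp": [
    [0,0,0],
    [0,0,0],
    [0,0,0],
    [0,0,0],
    [0,0,0],
    [0,0,0],
    [0,0,0],
    [0,0,0],
    [0,0,0],
    [0,0,0]
  ],
  "turn": [-0.13,-0.26,-0.39,-0.52,-0.65,-0.78,-0.91,-1.04,-1.17,-1.3],
  "fingers": [0,0,0,0,0,0,0,0,0,0]
}}

```text
time: 83.2
eef_pos: [0.5166, 0.1728, 0.0295]
ee_rot: [-0.001, 0.873, 0.487, -0.003]
contact_force: [-15.1, -3.6, 15.0]
finger_gap: 0.092
gripper_force: 40.0
```

{"name": "drive_tool", "arguments": {
  "dp": [
    [0,0,0],
    [0,0,0],
    [0,0,0],
    [0,0,0],
    [0,0,0],
    [0,0,0],
    [0,0,0],
    [0,0,0],
    [0,0,0],
    [0,0,0]
  ],
  "turn": [-0.13,-0.26,-0.39,-0.52,-0.65,-0.78,-0.91,-1.04,-1.17,-1.3],
  "fingers": [0,0,0,0,0,0,0,0,0,0]
}}

```text
time: 84.2
eef_pos: [0.5156, 0.1753, 0.0295]
ee_rot: [0.0, 0.99, -0.141, -0.004]
contact_force: [-21.1, 18.7, 14.5]
finger_gap: 0.094
gripper_force: 40.0
```

```bash
python3 -c "
from plant import get_state
s=get_state(); print(s['contact_force'],s['torque'],s['finger_gap'],s['eef_pos'],s['q'][5])"
```

```text
[-21.10772428  18.67691493  14.47124025] [3.4943032  3.81191236 0.10106472] 0.09370382211531389 [0.515601   0.17533828 0.02947649] 2.055025562322245
```

{"name": "drive_tool", "arguments": {
  "dp": [
    [-0.2,0.1,0],
    [-0.4,0.2,0],
    [-0.4,0.2,0],
    [-0.4,0.2,0],
    [-0.4,0.2,0],
    [-0.4,0.2,0]
  ],
  "turn": [-0.1,-0.2,-0.3,-0.4,-0.5,-0.5],
  "fingers": [0,0,0,0,0,0]
}}

```text
time: 84.8
eef_pos: [0.5161, 0.1766, 0.0295]
ee_rot: [-0.001, 0.925, -0.381, -0.0]
contact_force: [-2.6, 7.2, -0.6]
finger_gap: 0.095
gripper_force: 39.9
```

```bash
python3 -c "
from plant import get_state
s=get_state(); print(s['contact_force'],s['torque'],s['finger_gap'],s['eef_pos'],s['ee_rot'],s['q'][5])"
```

```text
[-2.59404576  7.17348891 -0.55529368] [ 1.49053383  0.27044891 -0.03021335] 0.09500200273207535 [0.51611144 0.17660309 0.02954941] [-6.33777461e-04  9.24715418e-01 -3.80658632e-01 -2.88563068e-05] 2.558370031434018
```

{"name": "drive_tool", "arguments": {
  "dp": [
    [0,0,0],
    [0,0,0],
    [0,0,0],
    [0,0,2.5],
    [0,0,5],
    [0,0,5],
    [0,0,5],
    [0,0,5],
    [0,0,5],
    [0,0,5]
  ],
  "turn": [0,0,0,0,0.14,0.28,0.42,0.56,0.7,0.84],
  "fingers": [0.3,0.5,0.5,0.5,0.5,0.5,0.5,0.5,0.5,0.5]
}}

```text
time: 85.8
eef_pos: [0.5161, 0.1754, 0.0794]
ee_rot: [0.0, 0.999, 0.033, 0.0]
contact_force: [0.5, 0.7, -0.1]
finger_gap: 0.495
gripper_force: 0.0
```

{"name": "drive_tool", "arguments": {
  "dp": [
    [0.2,-0.1,0],
    [0.4,-0.3,0],
    [0.4,-0.3,0],
    [0.4,-0.3,0],
    [0.4,-0.3,0],
    [0.4,-0.3,0],
    [0.4,-0.3,0],
    [0.4,-0.3,0],
    [0.4,-0.3,0],
    [0.4,-0.3,0]
  ],
  "turn": [0.14,0.28,0.42,0.56,0.7,0.84,0.98,1.12,1.26,1.4],
  "fingers": [0.5,0.5,0.5,0.5,0.5,0.5,0.5,0.5,0.5,0.5]
}}

```text
time: 86.8
eef_pos: [0.5201, 0.1724, 0.0794]
ee_rot: [0.0, 0.743, 0.669, -0.0]
contact_force: [-0.7, -0.1, 0.5]
finger_gap: 0.497
gripper_force: 0.0
```

{"name": "drive_tool", "arguments": {
  "dp": [
    [0,0,0],
    [0,0,0],
    [0,0,0],
    [0,0,0],
    [0,0,0],
    [0,0,0],
    [0,0,0],
    [0,0,-2.5],
    [0,0,-5],
    [0,0,-5]
  ],
  "turn": [0.14,0.28,0.42,0.56,0.7,0.84,0.9,0.9,0.9,0.9],
  "fingers": [0.5,0.5,0.5,0.5,0.5,0.5,0.5,0.5,0.5,0.5]
}}

```text
time: 87.8
eef_pos: [0.5186, 0.1721, 0.0272]
ee_rot: [-0.002, 0.381, 0.925, -0.001]
contact_force: [0.3, 0.3, -0.8]
finger_gap: 0.501
gripper_force: 0.0
```

{"name": "drive_tool", "arguments": {
  "dp": [
    [0,0,0],
    [0,0,0],
    [0,0,0],
    [0,0,0],
    [0,0,0],
    [0,0,0]
  ],
  "turn": [0,0,0,0,0,0],
  "fingers": [0.2,0,0,0,0,0],
  "newtons": 40
}}

```text
time: 88.4
eef_pos: [0.5202, 0.1727, 0.0298]
ee_rot: [0.0, 0.381, 0.925, 0.0]
contact_force: [-0.3, 0.3, 3.4]
finger_gap: 0.095
gripper_force: 40.0
```

{"name": "drive_tool", "arguments": {
  "dp": [
    [0,0,0],
    [0,0,0],
    [0,0,0],
    [0,0,0],
    [0,0,0],
    [0,0,0],
    [0,0,0],
    [0,0,0],
    [0,0,0]
  ],
  "turn": [-0.1,-0.2,-0.3,-0.4,-0.5,-0.6,-0.7,-0.8,-0.8],
  "fingers": [0,0,0,0,0,0,0,0,0]
}}

```text
time: 89.3
eef_pos: [0.5179, 0.1717, 0.0298]
ee_rot: [-0.001, 0.712, 0.702, -0.002]
contact_force: [-9.3, -6.3, 12.3]
finger_gap: 0.091
gripper_force: 40.0
```

```bash
python3 -c "
from plant import get_state
s=get_state(); print(s['contact_force'],s['torque'],s['finger_gap'],s['eef_pos'],s['ee_rot'],s['q'][5])"
```

```text
[-9.32693384 -6.2876333  12.32678168] [-1.19889899  1.65515459 -0.01397716] 0.09091711238669789 [0.51787715 0.17173674 0.02976385] [-0.00096588  0.71202012  0.70215532 -0.00207874] 0.21430146633959454
```

{"name": "drive_tool", "arguments": {
  "dp": [
    [0,0,0],
    [-0.1,0,0],
    [-0.1,0,0]
  ],
  "turn": [-0.08,-0.16,-0.16],
  "fingers": [0,0,0]
}}

```text
time: 89.6
eef_pos: [0.5174, 0.1718, 0.0298]
ee_rot: [-0.0, 0.765, 0.644, -0.002]
contact_force: [-7.8, -4.9, 9.6]
finger_gap: 0.091
gripper_force: 40.5
```

{"name": "drive_tool", "arguments": {
  "dp": [
    [0,0,0],
    [0,0,0],
    [0,0,0]
  ],
  "turn": [-0.06,-0.1,-0.1],
  "fingers": [0,0,0]
}}

```text
time: 89.9
eef_pos: [0.5175, 0.1718, 0.0298]
ee_rot: [-0.0, 0.796, 0.606, -0.002]
contact_force: [-8.0, -6.0, 11.5]
finger_gap: 0.106
gripper_force: 45.2
```

```bash
python3 -c "
from plant import get_state
s=get_state(); print(s['contact_force'],s['torque'],s['finger_gap'],s['eef_pos'],s['ee_rot'],s['q'][5])"
```

```text
[-7.99412741 -5.97637161 11.48829364] [-1.13249542  1.22367393  1.16097434] 0.10595296880243749 [0.51746162 0.17176184 0.02976931] [-1.12418053e-04  7.95645165e-01  6.05760285e-01 -1.79877816e-03] 0.47122225222569497
```

{"name": "drive_tool", "arguments": {
  "dp": [
    [0,0,0],
    [0,0,0],
    [0,0,0],
    [0,0,2.5],
    [0,0,6],
    [0,0,10],
    [-1,-3,13],
    [-3,-7,15],
    [-6,-12,15],
    [-6,-12,15]
  ],
  "turn": [0,0,0,0,0,-0.1,-0.2,-0.3,-0.4,-0.4],
  "fingers": [0.3,0.5,0.5,0.5,0.5,0.5,0.5,0.5,0.5,0.5]
}}

```text
time: 90.9
eef_pos: [0.4571, 0.0501, 0.1801]
ee_rot: [0.0, 0.902, 0.432, 0.0]
contact_force: [0.1, -0.1, 0.0]
finger_gap: 0.501
gripper_force: 0.0
```

{"name": "drive_tool", "arguments": {
  "dp": [
    [0,0,0],
    [0,0,0],
    [0,0,0],
    [0,0,0],
    [0,0,0],
    [0,0,0],
    [0,0,0]
  ],
  "turn": [-0.14,-0.28,-0.42,-0.56,-0.7,-0.84,-0.9],
  "fingers": [1,1,1,1,1,1,1]
}}

```text
time: 91.6
eef_pos: [0.4594, 0.0529, 0.1793]
ee_rot: [-0.0, 1.0, -0.002, -0.0]
contact_force: [-0.7, 0.7, -0.3]
finger_gap: 0.989
gripper_force: 0.0
```

```bash
python3 rings.py t20.png
python3 - <<'E'
from h import *
s=get_state(); print(s['time'],s['eef_pos'],s['ee_rot'],s['q'])
a=cv2.imread("pics/top0.png").astype(int); b=cv2.imread("pics/t20.png").astype(int)
d=(np.abs(cv2.GaussianBlur(a.astype(np.uint8),(5,5),0).astype(int)-cv2.GaussianBlur(b.astype(np.uint8),(5,5),0)).max(axis=2)>30)
m=vision.camera_model("top")
for c,st in blobs(d[110:290,:],12): print("diff",c+[0,110],st,onz(m,*(c+[0,110]),.055).round(3))
im,mw=shot("wrist"); save("w20.png",im)
g=cv2.cvtColor(im,cv2.COLOR_RGB2GRAY)
print(proj(mw,[.535,-.026,.054]),proj(mw,[.442,-.056,.08]),proj(mw,[.518,.174,.079]))
E
```

```text
[352.  220.1] [340 210  24  22 292] [ 0.5103 -0.2875  0.05  ]
[386.3 245.2] [374 234  24  23 316] [ 0.4325 -0.393   0.05  ]
[349.4 261.4] [338 250  23  23 297] [ 0.3835 -0.2773  0.05  ]
91.65 [0.45941649 0.05291497 0.1792886 ] [-1.83162243e-05  9.99995618e-01 -2.96025990e-03 -7.95165302e-06] [-2.83378349e-02  2.70611405e-01  1.95100733e+00  4.55219845e-05
  9.19990744e-01  1.54835144e+00]
diff [352.08870968 220.90322581] [343 100  18  21 248] [ 0.509 -0.289  0.055]
diff [242.72636953 255.73106113] [ 186  103  124   77 7247] [0.403 0.055 0.055]
diff [179.57971014 234.20289855] [176 117   8  15  69] [0.472 0.253 0.055]
diff [309.28571429 228.19047619] [306 116   7   5  21] [ 0.487 -0.154  0.055]
diff [117.515625  235.4453125] [112 119  12  14 128] [0.469 0.447 0.055]
diff [127.17582418 235.36263736] [123 118   9  15  91] [0.469 0.417 0.055]
diff [169.64238411 234.17218543] [163 118  14  14 151] [0.472 0.284 0.055]
diff [386.6745283  244.87264151] [380 126  15  19 212] [ 0.433 -0.395  0.055]
diff [147.24892704 253.75965665] [138 135  20  17 233] [0.412 0.353 0.055]
diff [349.56776557 261.11355311] [341 140  17  23 273] [ 0.383 -0.278  0.055]
diff [406.74493927 279.84210526] [388 153  39  27 494] [ 0.324 -0.455  0.055]
diff [323.72222222 277.77777778] [321 166   7   4  18] [ 0.333 -0.197  0.055]
diff [437.21428571 287.78571429] [432 177  11   2  14] [ 0.299 -0.55   0.055]
diff [259.30769231 288.61538462] [256 178   8   2  13] [0.301 0.004 0.055]
[363.54059219 115.81891295] [394.74155381 217.06333289] [145.07050974 137.7750318 ]
```

Run:
```python
from h import *
im=cv2.cvtColor(cv2.imread("pics/w20.png"),cv2.COLOR_BGR2RGB); mw=vision.camera_model("wrist")
g=im.max(axis=2)
def asc(U,V,r=36): 
    c=g[V-r:V+r,U-r:U+r]; print("\n".join("".join(" .:-=+*#%@"[int(x)*10//256] for x in row) for row in c[::2]))
asc(375,208); print(); asc(147,140)
for u,v in [(394,215)]: print(onz(mw,u,v,.08))
```

```text
#**###*##*#*###****#*##**##*#*#****###**********************************
##*#*#*##*#####*#*##*###*#**###*****##**********************************
*##**#*##*#**#*#**#*#*##*##*####*#**##**********************************
**##*##******##***********#**********#******#***************************
==============+++++++++++++++++++++++++++++++++++++++++=----=-=-========
...:....:.........:::::....:........................:..........:-=======
...............................................................:-=======
....:................:......:..........................:......::========
::::::::::::::::::::::::::::::::::.........:......::::..::::::::-=======
-------------------------------------------------------------------=====
====================================------------------============-=====
===================================-::::::::::::::::::--==========-=====
===================================-:-------:---:::-----================
===================================-:----::.........::---=========--====
-----------------------------------::---:.            .:-========-------
     
[... 3494 characters left out ...]
*****
++=-:.......-===+******#*#*#*#***+++*****************+--+*******++****++
+++=-:......:-===+**#*******#*#*****+=++***************************++==-
+++==::......:-====+*#*##*******#******+==+++******************+++==----
++++=-:......:-====+***#**#*#*##******##**+======++++++++++===-=--------
+++==-:.......:-===+*#****#**#*#****#****#*****++===-------------===++**
=====--:.......-===+*******#**#**#*#*###**####**#*****************#****#
======-::......:====+*##******#******#*#****#***#****##*#*##****##*##*#*
=======-:.......-===+***************************************************
=======-::......:---=+**************************************************
[ 0.44464348 -0.05521407  0.08      ]
```

```bash
python3 -c "
from plant import finish_job
print(finish_job())"
```

```text
the job is handed in; nothing more can be done
None
```

I handed the job in at about 92 s: all three pies are on the board, the timer is wound to its stop, the three empty rings stand on the trivet (one was knocked to the edge and I moved it back), the stand is empty with its handle home, and the jar, lemon and glass weren't touched.

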